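# Weigh down the kimchi press lid with a balanced stack of stones

## Task

Weigh down the press lid of the kimchi tub: without lifting it, slide the big flat stone on the lid to the lid's middle, then stack the wedge-shaped stone on it (thick end over the flat stone's low side, so that the stack's top comes out level), and lastly balance the long stone level on top of the wedge. Feel for a pose in which each stone rests by itself, set stones down gently (no dropping or hard pressing), let go of the stack, and leave the cups, the bottle and the bowl where they stand.

Things in the scene. Friction and masses are not known exactly. Their poses are not given: they have to be found in the camera images.
- press_lid: Fixed low round steel tub, 262 mm across, closed by a round pale wooden press lid 280 mm across, 16 mm thick, that stands proud of the rim. The lid's flat top is 60 mm above the counter and has no raised edge. Origin on the counter under the lid's centre, z up. Two low handles at the tub's +y and -y sides lie below the lid.
- lid_middle (a point): Centre of the press lid's top face, 60 mm above the counter.
- flat_stone: Big flat grey stone, loose on the lid, off its middle, about 0.9 kg. Irregular outline 130 mm (x) by 107 mm (y), too wide to grip; sides vertical from 8 to 20 mm up. Its flat top (114 by 94 mm) slopes up by 10 degrees along its own +x: 28 mm above the underside at the low end, 38 mm at the origin, 48 mm at the high end. Origin: middle of the flat underside, z up.
- flat_centre (a point): Centre of the flat stone, 19 mm above its underside at its origin; axes as the flat stone.
- wedge_stone: Medium wedge-shaped grey stone, about 0.3 kg, on the counter. Outline 85 mm (x) by 56 mm (y); vertical parallel flanks at y = +-28 mm (x -28 to 26, z 4 to 24 mm): grip there. Its flat top facet, 54 (x) by 46 mm (y) over the origin, slopes up by 10 degrees along its own +x, 36 mm high at the origin. Laid on the flat stone with the two +x opposed, its top is level. Origin: middle of underside.
- wedge_centre (a point): Centre of the wedge stone: 18 mm above its underside at its origin; axes as the wedge stone.
- wedge_thick_end (a point): Point inside the wedge stone near its thick end, at x = +40 mm, 18 mm above the underside.
- long_stone: Long pear-shaped grey stone, about 0.3 kg, on the counter: 118 mm along x, 50 mm wide and 44 mm high at its fat end (+x), tapering to 11 mm wide, 10 mm high at the thin end (-x). Vertical parallel flanks at y = +-25 mm for x from 4 to 46, z from 5 to 28 mm: grip there. It balances at x = +14 mm, towards the fat end. Flat underside. Origin: middle of the underside at mid-length.
- long_centre (a point): Point at mid-length of the long stone, 20 mm above its underside at its origin; axes as the long stone.
- cup_a: Bystander: olive green cup 68 mm across, 85 mm high, open at the top, standing upright. Origin: centre of its foot.
- cup_b: Bystander: a second cup like cup_a. Origin: centre of its foot.
- sauce_bottle: Bystander: amber glass bottle with a black cap, 62 mm across, 190 mm high, standing upright. Origin: centre of its foot.
- steel_bowl: Bystander: small steel bowl 110 mm across, 45 mm high. Origin: centre of its foot.
There are look-alikes about, which are no part of the job. What is shaped like the flat_stone but yellow is not meant.

How it is judged:
By the outcome, as a careful person would: the job done as asked, in the order asked, and still so for the second after the job is handed in, with the robot touching nothing.
It also fails if it takes over 72 s, if anything falls off the work surface, if the arm or the gripper's body presses on something with over 40 N, if the wrist force passes 120 N, or if a joint passes its speed limit or range.

## Robot

A 6-joint arm with a two-finger parallel gripper is mounted at the origin on the work surface. World frame = base frame: x ahead of the robot, y to its left, z up, the work surface at z = 0. Lengths are in m, angles in rad, forces in N, time in s.
With the tool pointing down it reaches from about 0.425 to 0.925 m from the base axis. Payload 12.5 kg.
Tool frame: the origin (TCP) lies at the very end of the fingers, on their centre line; the grasp point (between the pads) lies 19 mm behind it (manip.grip_point_offset is the distance from the TCP to the grasp point, in m); z points along the fingers, x is the direction in which the jaws open and shut, and the axes are right-handed (so a half turn about z gives the same grasp; the last joint's range is limited). The gripper opens to 85 mm and grips with 20 to 120 N. Pads are 22 mm wide; open, the fingers measure 114 mm over their backs; the gripper's body (76 mm by 85 mm) begins 54 mm behind the grasp point. The pads swing forward as they close: fully open they stand 13 mm farther back than shut.
Start: joints at [-0.106, 0.491, 1.559, -0, 1.092, -0.106], TCP at [0.625, 0, 0.231] pointing down, gripper open.
Joint ranges: [-3.1, 3.1], [-0.84, 2.19], [0.05, 2.79], [-1.13, 4.28], [0.06, 2.93], [-2.69, 2.69]. Speed limits (rad/s): [2.22, 2.22, 2.79, 3.14, 3.14, 3.14].

## Interface

Orientations are given as a unit quaternion [w, x, y, z].
In Python, from rig import manip, optics gives the robot as it stands.
- The arm moves only by the tool arm_command, never from a script. Its argument "deltas" is a list that holds one entry, the list of rows, each a list of 7 numbers: the finger opening in mm, from 0 to 85.4, then the shift along the tool's x, y, z in mm, then the turn, a rotation vector about the tool's x, y, z in degrees. A call has 1 to 10 rows; each row shifts and turns the commanded pose from where the row before left it, along the tool's axes as they then stand; what a row does not reach is not made up. A row lasts 1/12 s, in which the tool goes at most 41.7 mm and 7.16 degrees, less where a joint would pass 70% of its speed; a pose out of reach is approached as far as the arm can. A call is refused whole if a number of a shift passes 41.7 or a number of a turn 7.16, either way. A call with a gripper value outside its range is refused whole. The fingers move at their own pace and stop on an object; the grip force is fixed at half the most. Time passes only in rows, so rows that do not move let the fingers close. It gives the time, the measured TCP pose, the force and the opening at its end, in the units of the state.
- manip.sense(): the state, without advancing time (a new reading comes with each control period).
- optics.grab_frame(name): name is "scene" or "side" or "wrist"; returns a dict with "pixels" (400x640x3 uint8, red, green, blue), "mtx" (3x3 intrinsics, pixels), "T" (4x4, takes a point from camera to world coordinates). Camera axes: x right, y up, looking along -z (the intrinsics and any distortion apply to the point x, -y, -z); pixel columns grow to the right and rows downward; lengths in m; the calibration is good to about 2 mm. A picture is of the moment at which its call begins. There is no depth.
- manip.close_job(): hands the job in, once; it reports no verdict.
The state is a dict: "clock": time; "qpos": joint angles; "joint_vel": joint speeds; "tau": joint torques, N m; "position": TCP position; "eef_rot": TCP orientation; "wrist_force": force on the tool from outside, world axes, zero at the start; "wrist_torque": the same for the moment, N m; "gripper_width": finger opening in m.
Only numpy, scipy, OpenCV 4.12 (cv2) and the standard library are available. Lean on these libraries where they do the work, as an engineer would, in place of code of your own. Each camera call takes 0.05 s, during which the arm holds its last target.

## Working session

There is one attempt and no reset: what is moved stays moved. The work goes in short steps, Python scripts to look and compute and a tool call to move; the robot and the scene stay as the last step left them, time stands still between calls to the robot, and variables do not carry over. Pictures are saved under pics/ and viewed, and the job is handed in when it is done.

Besides the shell and the picture viewer there is one more tool, called after "Request:" by a JSON object that holds its "name" and its "arguments". arm_command: Moves the arm, as the interface text tells. Its arguments: {"type":"object","properties":{"deltas":{"type":"array","items":{"type":"array","items":{"type":"array","items":{"type":"number"}}}}},"required":["deltas"]}

```bash
ls; mkdir -p pics
python3 - <<'E'
from rig import manip, optics
import cv2,numpy as np
print(manip.sense())
for n in ["scene","side","wrist"]:
    f=optics.grab_frame(n); cv2.imwrite(f"pics/{n}0.png",f["pixels"][:,:,::-1]); print(n,f["mtx"].tolist(),np.round(f["T"],3).tolist(), [k for k in f])
E
```

```text
pics
{'clock': 0.0, 'qpos': array([-1.05634765e-01,  4.91570261e-01,  1.55947339e+00, -2.37031777e-05,
        1.09169656e+00, -1.05575129e-01]), 'joint_vel': array([ 0.00129218, -0.00115405, -0.00011142,  0.00114023,  0.0011305 ,
        0.00025138]), 'tau': array([-2.53899279e-04, -6.18447447e+01, -2.61596632e+01, -1.41405640e-04,
        4.01603000e-03, -9.44706159e-06]), 'position': array([6.24763619e-01, 2.06600398e-05, 2.30712846e-01]), 'eef_rot': array([-5.00259123e-05,  9.99999835e-01, -2.43488856e-05, -5.71691566e-04]), 'wrist_force': array([-0.22886748, -0.36150007, -0.04858184]), 'wrist_torque': array([ 0.0236045 , -0.04284865, -0.00802472]), 'gripper_width': 0.08565234715918525}
scene [[448.6568908259868, 0.0, 321.01370158819725], [0.0, 448.6568908259868, 203.60778178624886], [0.0, 0.0, 1.0]] [[0.597, -0.539, 0.594, 1.184], [0.802, 0.381, -0.46, -0.552], [0.021, 0.751, 0.66, 0.885], [0.0, 0.0, 0.0, 1.0]] ['pixels', 'mtx', 'T']
side [[379.3403630426386, 0.0, 323.80944999293655], [0.0, 379.3403630426386, 199.72299083497495], [0.0, 0.0, 1.0]] [[0.996, 0.049, -0.076, 0.398], [-0.089, 0.682, -0.726, -0.638], [0.017, 0.729, 0.684, 0.691], [0.0, 0.0, 0.0, 1.0]] ['pixels', 'mtx', 'T']
wrist [[316.6027051643108, 0.0, 322.79580104942016], [0.0, 316.6027051643108, 206.15799833819162], [0.0, 0.0, 1.0]] [[1.0, -0.0, 0.002, 0.624], [0.0, 0.965, 0.264, 0.066], [-0.002, -0.264, 0.965, 0.374], [0.0, 0.0, 0.0, 1.0]] ['pixels', 'mtx', 'T']
```

View pics/scene0.png

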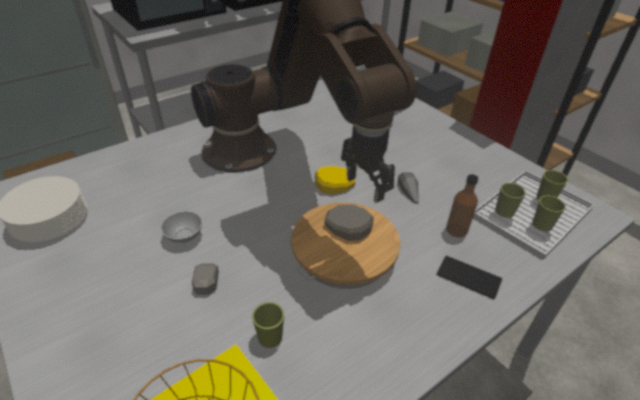

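View pics/side0.png

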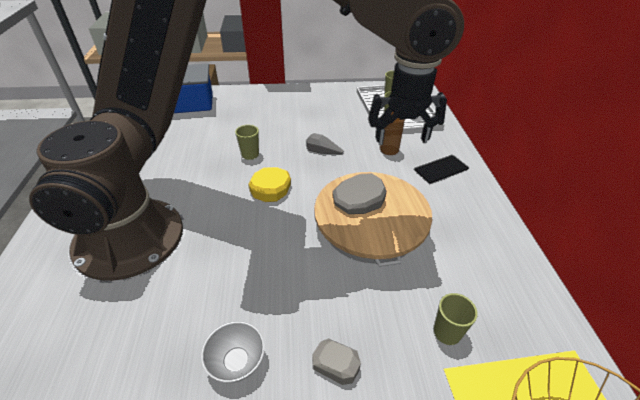

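View pics/wrist0.png

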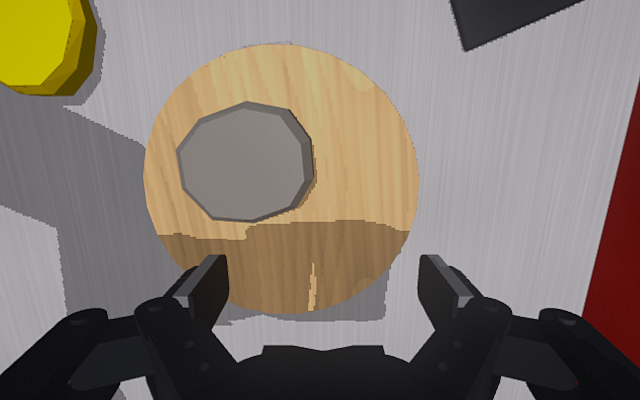

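```bash
cat > h.py <<'E'
import numpy as np,cv2,os
from rig import manip,optics
def grab(n,save=None):
    f=optics.grab_frame(n)
    if save: cv2.imwrite(f"pics/{save}.png",f["pixels"][:,:,::-1]); np.savez(f"pics/{save}.npz",mtx=f["mtx"],T=f["T"])
    return f
def load(s):
    d=np.load(f"pics/{s}.npz"); return d
def ray(d,u,v,z):
    K=d["mtx"];T=d["T"]
    c=np.array([(u-K[0,2])/K[0,0],-(v-K[1,2])/K[1,1],-1])
    r=T[:3,:3]@c;o=T[:3,3]
    return o+r*(z-o[2])/r[2]
def proj(d,P):
    K=d["mtx"];T=d["T"];P=np.atleast_2d(P)
    c=(P-T[:3,3])@T[:3,:3]
    return np.stack([K[0,2]+K[0,0]*c[:,0]/-c[:,2],K[1,2]+K[1,1]*c[:,1]/c[:,2]],1)
def crop(s,out,x0,y0,w,h,k):
    im=cv2.imread(f"pics/{s}.png")[y0:y0+h,x0:x0+w]
    cv2.imwrite(f"pics/{out}.png",cv2.resize(im,None,fx=k,fy=k,interpolation=cv2.INTER_CUBIC))
def R():
    from scipy.spatial.transform import Rotation as Ro
    s=manip.sense();q=s["eef_rot"]
    return s,Ro.from_quat([q[1],q[2],q[3],q[0]])
E
python3 - <<'E'
from h import *
for n in ["scene","side","wrist"]: grab(n,n+"1")
crop("wrist1","c1",130,30,300,300,2)
crop("side1","c2",290,100,180,180,4)
crop("side1","c3",290,310,100,80,6)
crop("scene1","c4",280,160,160,130,5)
a=cv2.imread("pics/c2.png"); b=cv2.imread("pics/c3.png")
E
```

```text
(no output)
```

View pics/c1.png

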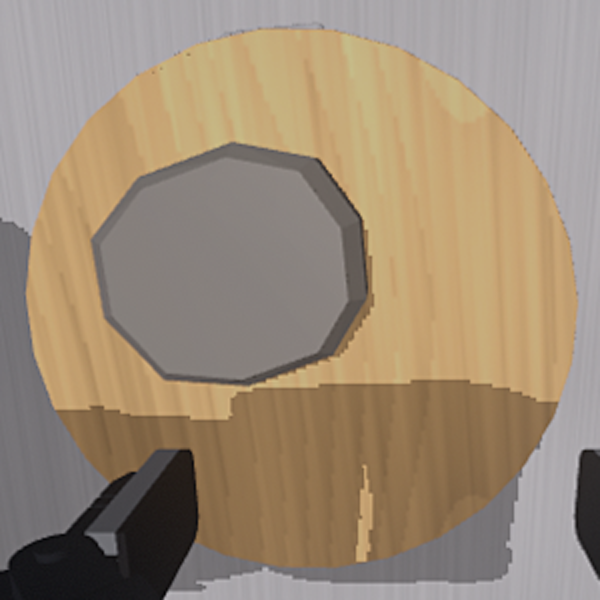

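View pics/c2.png

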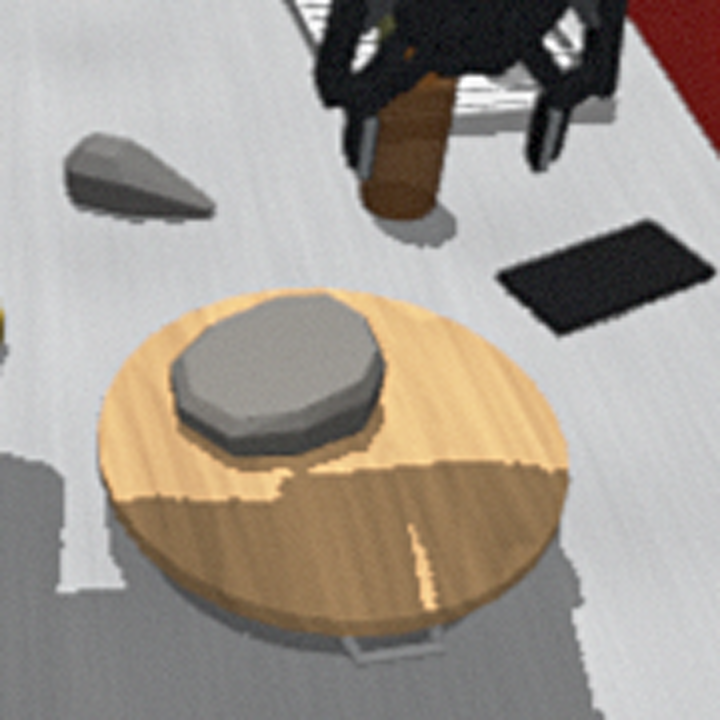

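View pics/c3.png

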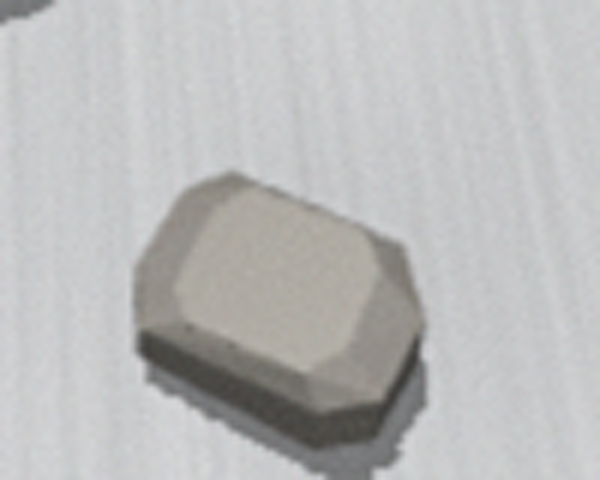

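View pics/c4.png

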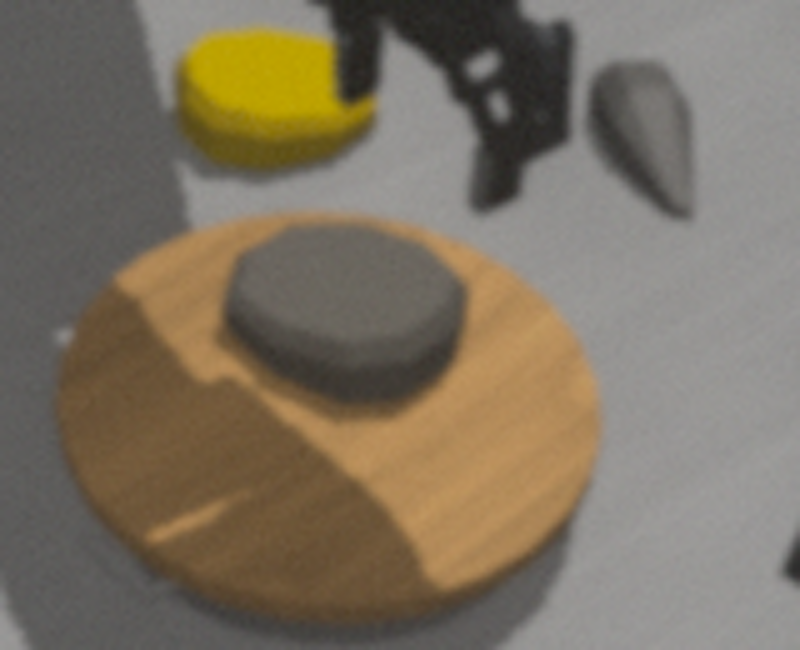

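Run:
```python
from h import *
crop("wrist1","d1",165,90,165,145,4.8)
crop("side1","d2",325,165,70,56,11)
crop("side1","d3",295,125,60,40,12)
```

```text
(no output)
```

View pics/d1.png

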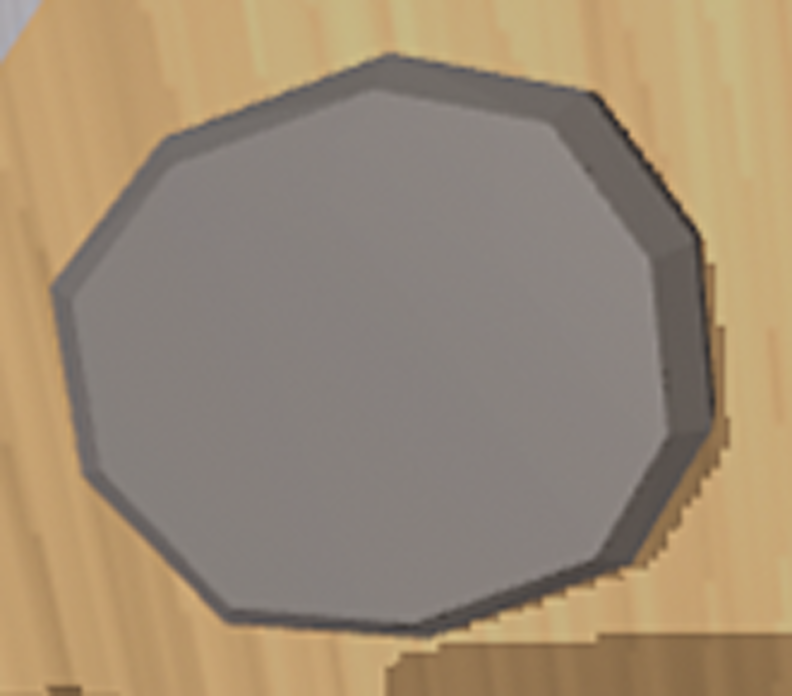

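View pics/d2.png

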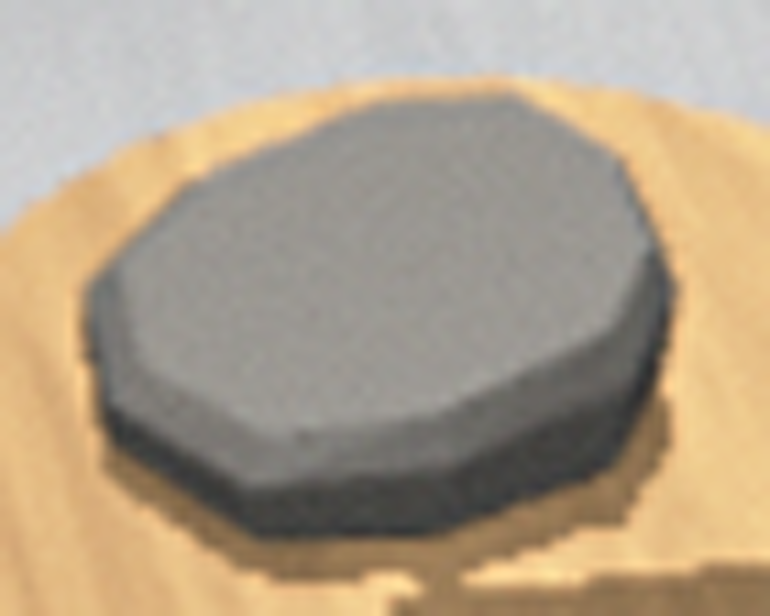

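View pics/d3.png

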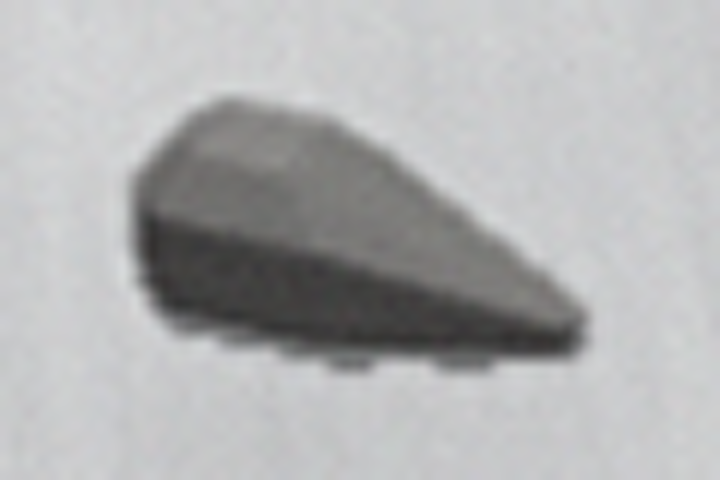

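Run:
```python
from h import *
W=np.array([(375,90),(552,122),(652,257),(668,432),(598,558),(418,625),(230,610),(95,470),(75,297),(180,163)])/4.8+[165,90]
S=np.array([(375,103),(515,97),(620,160),(655,250),(610,325),(430,412),(290,432),(150,370),(118,265),(195,180)])/11+[325,165]
w=load("wrist1");s=load("side1")
def PM(d):
    T=d["T"];Rm=np.diag([1,-1,-1])@T[:3,:3].T
    return d["mtx"]@np.c_[Rm,-Rm@T[:3,3]]
P=cv2.triangulatePoints(PM(w),PM(s),W.T-.5*0,S.T)
P=(P[:3]/P[3]).T
print(np.round(P*1000))
print(np.round(proj(w,P)-W,1).tolist())
A=np.c_[P,np.ones(10)]
co=np.linalg.lstsq(np.c_[P[:,:2],np.ones(10)],P[:,2],rcond=None)
g=co[0][:2];print("grad",g,np.degrees(np.arctan(np.hypot(*g))),"az",np.degrees(np.arctan2(g[1],g[0])),"res",P[:,2]-np.c_[P[:,:2],np.ones(10)]@co[0])
print(P.mean(0), cv2.minAreaRect((P[:,:2]*1000).astype(np.float32)))
# lid circle in wrist, points
import itertools
E=np.array([(26,295),(50,190),(120,100),(240,38),(300,28),(400,48),(500,120),(560,215),(577,300),(560,400),(500,505),(300,567)])/2+[130,30]
L=np.array([ray(w,u,v,.06) for u,v in E])
a=np.linalg.lstsq(np.c_[2*L[:,:2],np.ones(len(L))],(L[:,:2]**2).sum(1),rcond=None)[0]
print("lid",a[:2],np.sqrt(a[2]+a[0]**2+a[1]**2))
# outer outline at z=.08
O=np.array([(390,53),(592,93),(700,240),(713,425),(632,565),(430,635),(225,622),(88,470),(53,290),(165,140)])/4.8+[165,90]
O=np.array([ray(w,u,v,.08) for u,v in O]);print(np.round(O*1000)[:,:2].tolist())
print(cv2.minAreaRect((O[:,:2]*1000).astype(np.float32)))
```

```text
[[558.  75. 100.]
 [589.  69. 104.]
 [607.  46. 104.]
 [609.  16. 105.]
 [595.  -8. 105.]
 [557. -23.  96.]
 [524. -22.  93.]
 [499.   5.  88.]
 [497.  38.  87.]
 [518.  63.  89.]]
[[0.2, 0.1], [-0.2, -0.1], [1.4, 0.5], [0.7, 0.2], [-0.2, -0.0], [-2.7, -0.9], [2.3, 0.8], [1.9, 0.7], [0.1, 0.0], [-1.6, -0.6]]
grad [0.16350061 0.00116768] 9.285965982472035 az 0.40918459432042437 res [ 2.04570132e-03  1.23066709e-03 -1.37587479e-03 -1.16884749e-03
  1.34064912e-03 -1.32482543e-03  1.40215861e-03  2.10496817e-04
 -9.29406746e-05 -2.26718457e-03]
[0.55518934 0.02587929 0.0970597 ] ((552.7731323242188, 25.71170997619629), (110.5704345703125, 97.02589416503906), 3.2689828872680664)
lid [ 0.58303457 -0.0089328 ] 0.139263599928316
[[557.0, 82.0], [594.0, 75.0], [613.0, 48.0], [615.0, 13.0], [599.0, -16.0], [558.0, -31.0], [516.0, -28.0], [492.0, 3.0], [489.0, 39.0], [514.0, 66.0]]
((553.2107543945312, 24.128826141357422), (129.27081298828125, 106.30164337158203), 19.661823272705078)
```

Run:
```python
from h import *
from scipy.optimize import least_squares
W=np.array([(375,90),(552,122),(652,257),(668,432),(598,558),(418,625),(230,610),(95,470),(75,297),(180,163)])/4.8+[165,90]
S=np.array([(375,103),(515,97),(620,160),(655,250),(610,325),(430,412),(290,432),(150,370),(118,265),(195,180)])/11+[325,165]
O=np.array([(390,53),(592,93),(700,240),(713,425),(632,565),(430,635),(225,622),(88,470),(53,290),(165,140)])/4.8+[165,90]
w=load("wrist1");s=load("side1")
O=np.array([ray(w,u,v,.08) for u,v in O])[:,:2]*1000
def top(yaw,c):
    n=np.array([-np.tan(np.radians(10))*np.cos(yaw),-np.tan(np.radians(10))*np.sin(yaw),1])
    out=[]
    for u,v in W:
        a=ray(w,u,v,0);b=ray(w,u,v,.1);d=b-a
        p0=np.array([c[0],c[1],.098]);t=n@(p0-a)/(n@d);out.append(a+t*d)
    return np.array(out)
def res(p): # yaw, side shift calib
    P=top(p[0],p[1:3]);r=(proj(s,P)-S)
    return np.r_[(r+p[3:5]).ravel(), 0.5*p[3:5],(p[1:3]-[.553,.025])*1000/2]
for y0 in (0,.34):
    r=least_squares(res,[y0,.553,.025,0,0]);print(np.degrees(r.x[0]),r.x[1:],r.cost); print(np.round(r.fun[:20].reshape(-1,2),1).tolist())
P=top(r.x[0],r.x[1:3])[:,:2]*1000
for a in range(-30,41,5):
    t=np.radians(a);M=np.array([[np.cos(t),np.sin(t)],[-np.sin(t),np.cos(t)]])
    q=O@M.T;e=np.ptp(q,axis=0);f=(P@M.T); m=M.T@((q.max(0)+q.min(0))/2);mt=M.T@((f.max(0)+f.min(0))/2)
    print(a,np.round(e),np.round(np.ptp(f,axis=0)),np.round(m,1),np.round(mt,1))
for a in (-20,-10,0,10,20):
    p=r.x.copy();f=lambda z:res(np.r_[np.radians(a),z]);q=least_squares(f,p[1:]);print(a,q.cost)
```

```text
-1.278460223370597 [ 0.55300696  0.02499984 -0.01538959  0.51561739] 7.586447944828162
[[-0.2, 0.8], [0.2, 0.4], [-0.7, -0.7], [-0.3, -0.7], [0.1, 0.3], [2.3, -0.5], [-1.7, 0.3], [-1.3, -0.0], [0.0, 0.3], [1.5, -0.2]]
-1.2785960318522187 [ 0.55300696  0.02499984 -0.01538953  0.51561769] 7.5864479445708435
[[-0.2, 0.8], [0.2, 0.4], [-0.7, -0.7], [-0.3, -0.7], [0.1, 0.3], [2.3, -0.5], [-1.7, 0.3], [-1.3, -0.0], [0.0, 0.3], [1.5, -0.2]]
-30 [122. 128.] [108. 112.] [552.1  25. ] [552.1  25.9]
-25 [125. 126.] [110. 111.] [552.   24.7] [551.9  25.6]
-20 [127. 123.] [112. 108.] [552.   24.4] [551.9  25.2]
-15 [129. 119.] [113. 105.] [552.   24.1] [552.   24.9]
-10 [129. 115.] [113. 101.] [552.1  24.1] [552.2  24.5]
-5 [128. 113.] [113.  99.] [552.4  25.5] [552.5  25.5]
0 [126. 113.] [111.  97.] [552.4  25.5] [552.7  26.2]
5 [125. 112.] [112.  97.] [552.7  25.1] [551.6  25.5]
10 [127. 111.] [115.  96.] [552.8  24.8] [551.7  24.9]
15 [129. 109.] [116.  94.] [553.   24.4] [552.   24.3]
20 [129. 107.] [117.  93.] [553.2  24.1] [552.1  24.3]
25 [129. 111.] [116.  95.] [553.5  23.9] [552.1  24.8]
30 [127. 114.] [115.  98.] [553.8  23.7] [552.5  24.4]
35 [125. 116.] [113. 100.] [554.1  23.7] [552.9  24. ]
40 [125. 118.] [112. 101.] [554.6  23.7] [554.   24.3]
-20 10.719458213998033
-10 8.260436317458991
0 7.600767719956643
10 8.685514789641761
20 11.440004693148495
```

Candidates: the flat stone could be the grey stone at side (360,193) or the yellow one at (270,184). I take the grey one, which lies on the lid. The wedge is at side (336,361) and the long stone at side (324,144). The cups, bowl, bottle and trays are bystanders. The close crop shows a grey 10-gon on the lid, with its top rising towards +x.

Now I move beside the stone.

Request:
{"name": "arm_command", "arguments": {"deltas": [[[45,-25.4,-18.2,0,0,0,0],[45,-25.4,-18.2,0,0,0,0],[45,-25.4,-18.2,0,0,0,0],[45,-25.4,-18.2,0,0,0,0],[45,-25.4,-18.2,0,0,0,0],[45,0,0,10,0,0,-6.7],[45,0,0,10,0,0,-6.7],[45,0,0,10,0,0,-6.7],[45,0,0,10,0,0,-6.7],[45,0,0,10,0,0,-6.7]]]}}

```text
clock: 1.13
position: [0.498, 0.0911, 0.181]
eef_rot: [0.0, 0.957, 0.291, 0.0]
wrist_force: [1.2, 0.4, -0.1]
gripper_width: 0.0451
```

Run:
```python
from h import *
grab("wrist","w2"); s,r=R(); print(s["position"],s["clock"],s["gripper_width"]); print(r.as_matrix().round(3))
```

```text
[0.49730834 0.09101912 0.17928376] 1.1833 0.045463066975474455
[[ 0.826  0.564 -0.002]
 [ 0.564 -0.826 -0.   ]
 [-0.002 -0.001 -1.   ]]
```

View pics/w2.png

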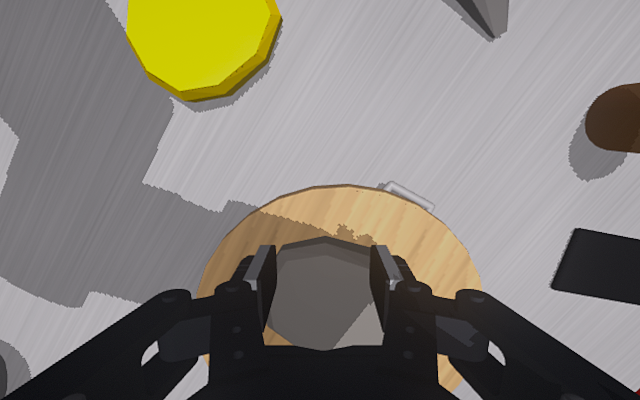

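The stone's near edges lie between and beyond the fingers at about (325,245). I descend outside it.

Request:
{"name": "arm_command", "arguments": {"deltas": [[[45,0,0,25,0,0,0],[45,0,0,25,0,0,0],[45,0,0,25,0,0,0],[45,0,0,20,0,0,0],[45,0,0,10,0,0,0],[45,0,0,7,0,0,0],[45,0,0,0,0,0,0]]]}}

```text
clock: 1.77
position: [0.4979, 0.091, 0.0687]
eef_rot: [-0.0, 0.958, 0.288, -0.001]
wrist_force: [0.6, -0.5, -0.2]
gripper_width: 0.0448
```

Run:
```python
from h import *
grab("side","s3"); s,r=R(); print(s["position"],s["clock"],s["wrist_force"])
crop("s3","s3c",300,130,130,110,6)
```

```text
[0.4982288  0.09102402 0.06954825] 1.8167 [ 0.1326133  -1.20160944  0.39913542]
```

View pics/s3c.png

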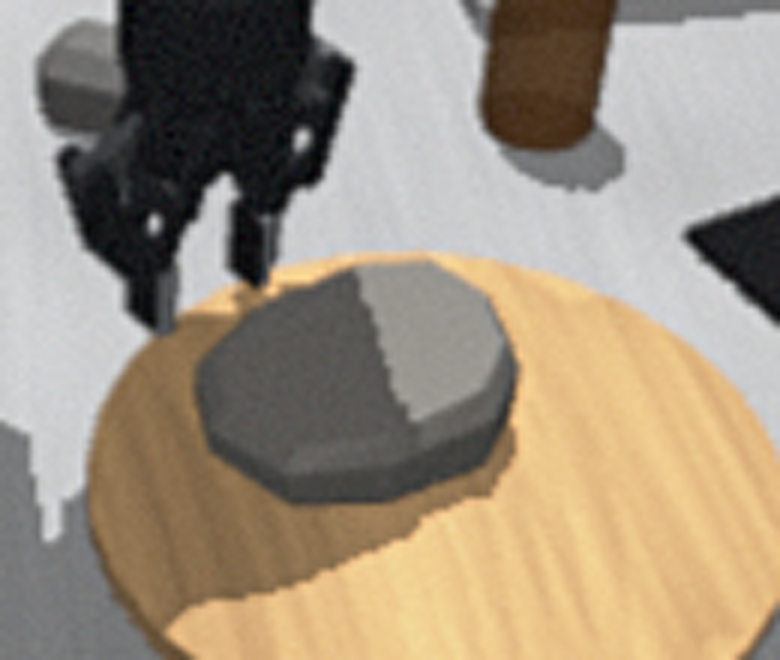

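Request:
{"name": "arm_command", "arguments": {"deltas": [[[45,0,0,4.5,0,0,0],[45,0,10,0,0,0,0],[45,0,7,0,0,0,0],[45,0,4,0,0,0,0],[45,0,4,0,0,0,0],[45,0.5,4,0,0,0,0],[45,0.5,4,0,0,0,0],[45,0.5,4,0,0,0,0]]]}}

```text
clock: 2.48
position: [0.5193, 0.061, 0.0651]
eef_rot: [-0.0, 0.958, 0.288, -0.001]
wrist_force: [-3.4, 3.8, 4.4]
gripper_width: 0.0451
```

Run:
```python
from h import *
grab("side","s4");grab("wrist","w4"); s,r=R(); print(s["position"],s["clock"],s["wrist_force"])
crop("s4","s4c",300,130,130,110,6)
```

```text
[0.51978902 0.06057973 0.06498828] 2.5833 [-0.06233605  0.38043988 -0.04405843]
```

View pics/s4c.png

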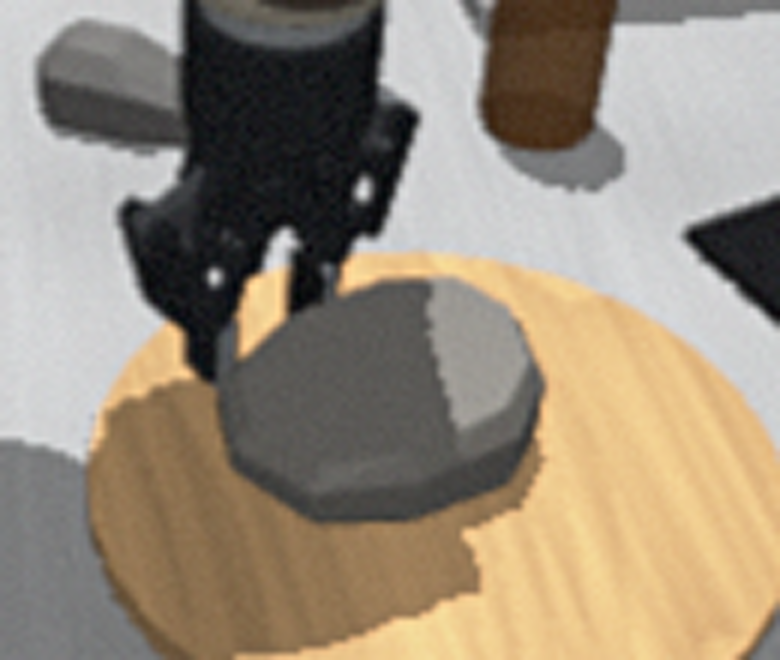

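View pics/w4.png

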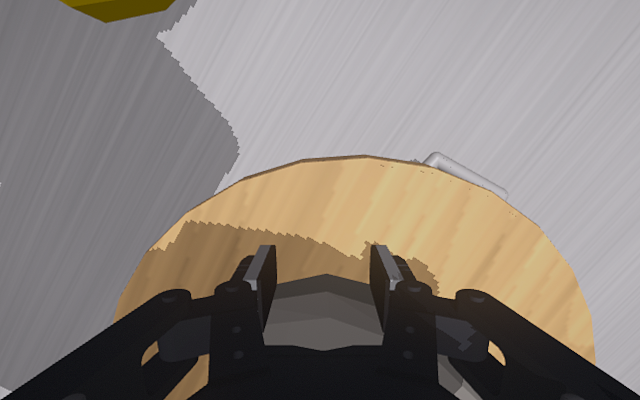

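Request:
{"name": "arm_command", "arguments": {"deltas": [[[45,0.5,4,0,0,0,0],[45,0.5,4,0,0,0,0],[45,0.5,4,0,0,0,0],[45,0.5,4,0,0,0,0],[45,0.5,4,0,0,0,0],[45,0.5,4,0,0,0,0],[45,0.5,3,0,0,0,0],[45,0,0,0,0,0,0],[45,0,-15,0,0,0,0],[45,0,-25,0,0,0,0]]]}}

```text
clock: 3.42
position: [0.5159, 0.0734, 0.0648]
eef_rot: [0.0, 0.958, 0.287, 0.001]
wrist_force: [0.3, 0.2, 0.2]
gripper_width: 0.0451
```

Request:
{"name": "arm_command", "arguments": {"deltas": [[[45,0,-5,-30,0,0,0],[45,0,0,-40,0,0,0],[85,0,0,-40,0,0,0],[85,0,25,-30,0,0,7],[85,0,25,-10,0,0,7],[85,0,25,0,0,0,7],[85,0,10,0,0,0,7],[85,0,0,0,0,0,6],[85,0,0,0,0,0,0]]]}}

```text
clock: 4.17
position: [0.5478, 0.0014, 0.2147]
eef_rot: [0.0, 1.0, -0.007, 0.0]
wrist_force: [-0.4, -0.9, 0.3]
gripper_width: 0.0852
```

Run:
```python
from h import *
grab("side","s5");grab("wrist","w5"); s,r=R(); print(s["position"],s["clock"],s["wrist_force"])
crop("s5","s5c",300,130,130,110,6)
```

```text
[0.54776542 0.00203571 0.21470802] 4.2667 [0.56681898 0.08908863 0.29306767]
```

View pics/s5c.png

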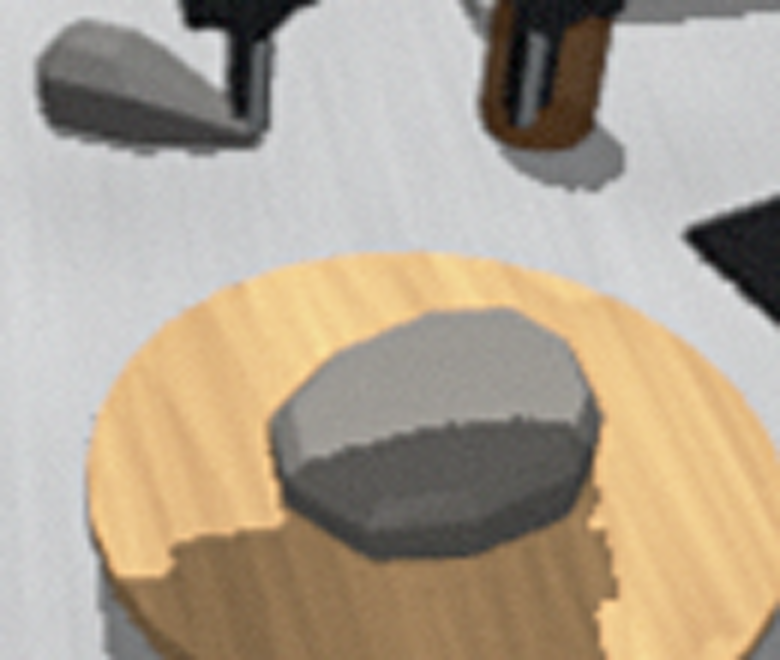

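View pics/w5.png

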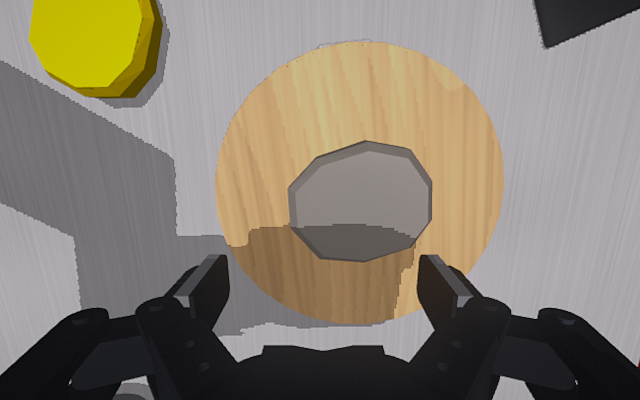

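Run:
```python
from h import *
crop("w5","w5c",280,132,160,138,5)
crop("s5","s5d",340,178,65,50,12)
```

```text
(no output)
```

View pics/w5c.png

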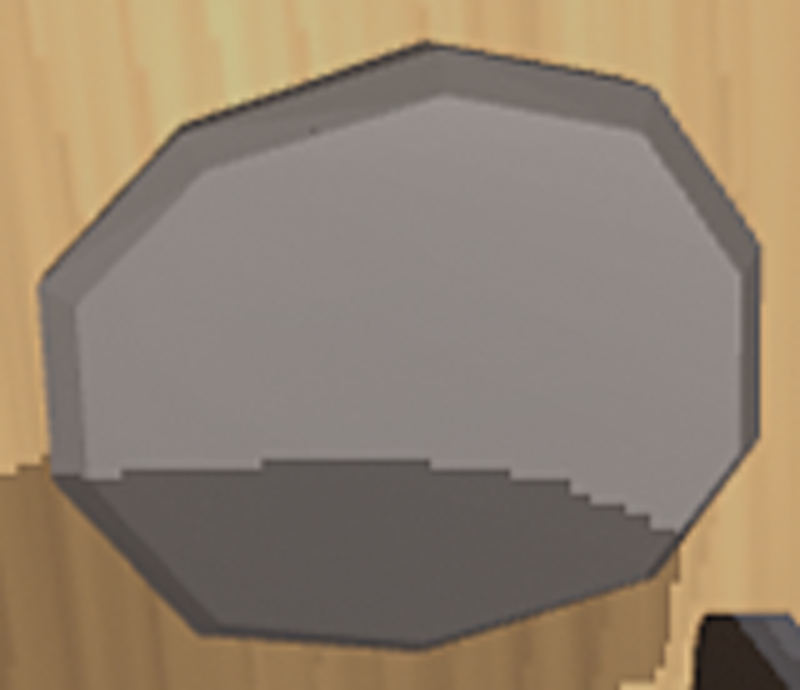

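View pics/s5d.png

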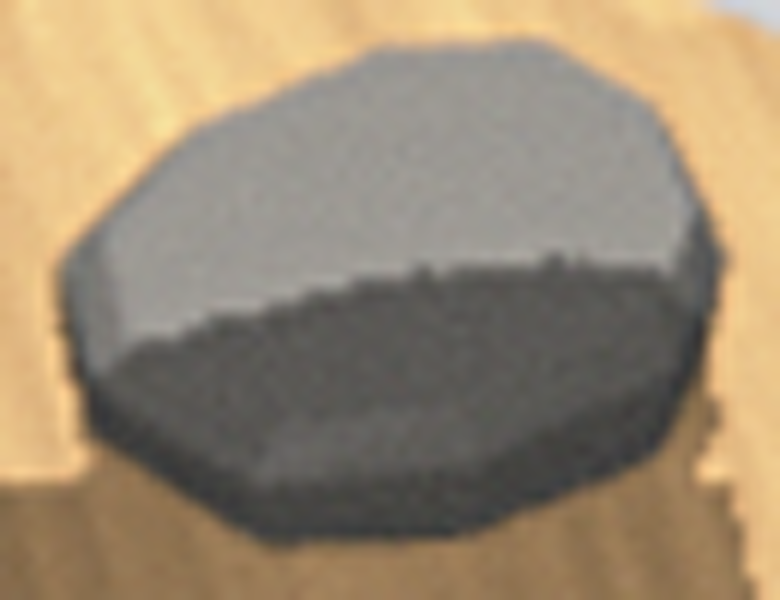

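```bash
cat > fit.py <<'E'
from h import *
from scipy.optimize import least_squares
n=np.nan
W1=np.array([(375,90),(552,122),(652,257),(668,432),(598,558),(418,625),(230,610),(95,470),(75,297),(180,163)])/4.8+[165,90]
O1=np.array([(390,53),(592,93),(697,240),(710,425),(632,562),(430,635),(225,622),(88,470),(53,290),(165,140)])/4.8+[165,90]
S1=np.array([(375,103),(515,97),(620,160),(655,250),(610,325),(430,412),(290,432),(150,370),(118,265),(195,180)])/11+[325,165]
W5=np.array([(445,95),(643,132),(742,275),(742,432),(n,n),(430,640),(218,627),(85,478),(78,305),(203,170)])/5+[280,132]
O5=np.array([(430,45),(652,90),(757,243),(757,435),(650,578),(425,648),(200,632),(55,478),(42,283),(183,127)])/5+[280,132]
S5=np.array([(375,50),(540,42),(650,105),(698,205),(n,n),(n,n),(n,n),(120,345),(100,230),(195,130)])/12+[340,178]
w1,s1,w5,s5=[load(k) for k in("wrist1","side1","w5","s5")]
c0=np.array([.553,.025])
def model(p):
    out=p[:20].reshape(10,2);top=p[20:40].reshape(10,2);phi=p[40];d=p[41:43];r=p[43]
    zt=.098+np.tan(np.radians(10))*(top@[np.cos(phi),np.sin(phi)])
    T3=np.c_[top,zt];O3=np.c_[out,np.full(10,.08)]
    M=np.array([[np.cos(r),-np.sin(r)],[np.sin(r),np.cos(r)]])
    f=lambda P,rot,t:np.c_[(P[:,:2]@M.T if rot else P[:,:2])+c0+t,P[:,2]]
    return T3,O3,f,d
def res(p):
    T3,O3,f,d=model(p);sh=p[44:50].reshape(3,2)  # shifts w1,w5,side
    R_=[]
    a=f(T3,0,0);b=f(T3,1,d);oa=f(O3,0,0);ob=f(O3,1,d)
    for cam,P,obs,s,wt in((w1,a,W1,sh[0],1),(w1,oa,O1,sh[0],1),(w5,b,W5,sh[1],1),(w5,ob,O5,sh[1],1),(s1,a,S1,sh[2],.7),(s5,b,S5,sh[2],.7)):
        R_.append((wt*(proj(cam,P)+s-obs)).ravel())
    r=np.concatenate(R_);r=r[~np.isnan(r)]
    return np.r_[r,sh.ravel()*.7]
def start(phi):
    o=np.array([ray(w1,u,v,.08)[:2] for u,v in O1])-c0;t=np.array([ray(w1,u,v,.098)[:2] for u,v in W1])-c0
    return np.r_[o.ravel(),t.ravel(),phi,.03,-.033,0,np.zeros(6)]
if __name__=="__main__":
    r=least_squares(res,start(0.1),loss="soft_l1");p=r.x
    J=r.jac;cov=np.linalg.pinv(J.T@J)*2*r.cost/(len(r.fun)-len(p)+1)
    print("phi",np.degrees(p[40]),"+-",np.degrees(np.sqrt(cov[40,40])),"d",p[41:43]*1000,"rot",np.degrees(p[43]),"sh",p[44:].round(1),r.cost)
    out=p[:20].reshape(10,2)*1000;top=p[20:40].reshape(10,2)*1000
    for a in range(-10,31,5):
        t=np.radians(a);M=np.array([[np.cos(t),np.sin(t)],[-np.sin(t),np.cos(t)]])
        q=out@M.T;f=top@M.T
        print(a,np.ptp(q,axis=0).round(),np.ptp(f,axis=0).round(),(M.T@((q.max(0)+q.min(0))/2)).round(1),(M.T@((f.max(0)+f.min(0))/2)).round(1))
    for a in (-10,0,10,20,30):
        g=lambda z:res(np.r_[z[:40],np.radians(a),z[40:]])
        q=least_squares(g,np.delete(p,40),loss="soft_l1");print(a,q.cost)
    for i in range(2):pass
    np.save("fit.npy",p)
E
python3 fit.py
python3 - <<'E'
from h import *
crop("w5","l5",205,30,310,305,2.5)
E
```

```text
phi 0.08249283304412248 +- 6.7565473071167785 d [ 25.99957713 -30.31276225] rot -0.5236663911085653 sh [-0.2 -0.9  1.1  0.8  0.   0.2] 24.698162695706106
-10 [131. 115.] [113. 101.] [ 0.2 -1.8] [-1.1 -1.2]
-5 [130. 113.] [113.  99.] [ 0.5 -0.4] [-0.8 -0.2]
0 [128. 113.] [111.  97.] [ 0.5 -0.4] [-0.6  0.7]
5 [127. 113.] [112.  96.] [ 0.1 -0.9] [-1.6  0.1]
10 [129. 111.] [114.  95.] [ 0.2 -1.3] [-1.5 -0.5]
15 [131. 109.] [116.  94.] [ 0.4 -1.7] [-1.2 -1. ]
20 [131. 108.] [116.  92.] [ 0.6 -1.8] [-1.1 -1. ]
25 [131. 112.] [116.  95.] [ 0.8 -2. ] [-1.  -0.9]
30 [129. 115.] [115.  98.] [ 1.2 -2.3] [-0.7 -1.3]
-10 25.418189952205225
0 24.698210092424308
10 25.351579393242694
20 27.196007212808716
30 29.97193142608406
```

View pics/l5.png

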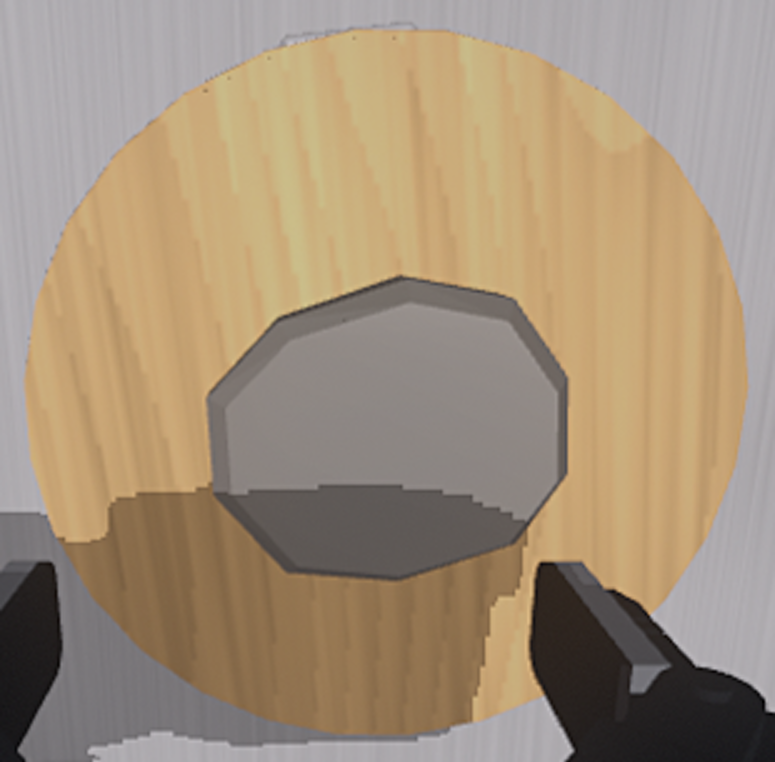

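Run:
```python
from h import *
def circ(s,E,z=.06):
    d=load(s);L=np.array([ray(d,u,v,z) for u,v in E])
    a=np.linalg.lstsq(np.c_[2*L[:,:2],np.ones(len(L))],(L[:,:2]**2).sum(1),rcond=None)[0]
    print(s,"lid",a[:2],np.sqrt(a[2]+a[0]**2+a[1]**2), (np.hypot(*(L[:,:2]-a[:2]).T)*1000).round(1))
    return a[:2]
E5=np.array([(25,380),(38,285),(70,215),(110,155),(185,95),(345,35),(448,30),(560,68),(670,155),(720,235),(747,385),(728,480),(650,610),(475,720),(390,737),(240,713),(120,625),(55,540)])/2.5+[205,30]
c=circ("w5",E5)
d=load("w5")
O5=np.array([(430,45),(652,90),(757,243),(757,435),(650,578),(425,648),(200,632),(55,478),(42,283),(183,127)])/5+[280,132]
o=np.array([ray(d,u,v,.08)[:2] for u,v in O5])*1000
print(o.round(1).tolist()); 
def area_c(P):
    m=cv2.moments(P.astype(np.float32));return m["m10"]/m["m00"],m["m01"]/m["m00"]
print(area_c(o),cv2.minAreaRect(o.astype(np.float32)))
E1=np.array([(26,295),(50,190),(120,100),(240,38),(300,28),(400,48),(500,120),(560,215),(577,300),(560,400),(500,505),(300,567)])/2+[130,30]
circ("wrist1",E1)
# forward project circle of that centre in side
for s in("s5",):
    dd=load(s);t=np.linspace(0,2*np.pi,200);P=np.c_[c[0]+.14*np.cos(t),c[1]+.14*np.sin(t),np.full(200,.06)]
    im=cv2.imread("pics/s5.png");im=cv2.resize(im,None,fx=5,fy=5)
    cv2.polylines(im,[(proj(dd,P)*5+2).astype(np.int32)],True,(0,0,255),1)
    Q=np.c_[o/1000,np.full(10,.08)]
    cv2.polylines(im,[(proj(dd,Q)*5+2).astype(np.int32)],True,(0,255,0),1)
    cv2.imwrite("pics/ov5.png",im[800:1350,1540:2200])
```

```text
w5 lid [ 0.58136961 -0.00726532] 0.13922250551862755 [138.4 139.7 139.4 140.2 138.6 138.2 139.8 139.1 139.5 139.8 139.6 138.9
 138.  138.7 140.4 140.7 137.5 139.7]
[[584.6, 49.8], [623.3, 41.8], [643.8, 14.8], [646.8, -21.1], [629.0, -49.2], [586.9, -63.3], [544.0, -59.7], [517.4, -28.5], [516.3, 8.4], [541.9, 36.0]]
(581.7413162273714, -7.815692370923663) ((581.0675659179688, -8.292945861816406), (133.53700256347656, 108.3208236694336), 17.843563079833984)
wrist1 lid [ 0.58303457 -0.0089328 ] 0.139263599928316 [140.6 139.  137.5 138.8 140.7 140.7 138.8 138.5 138.3 137.7 143.  137.3]
```

View pics/ov5.png

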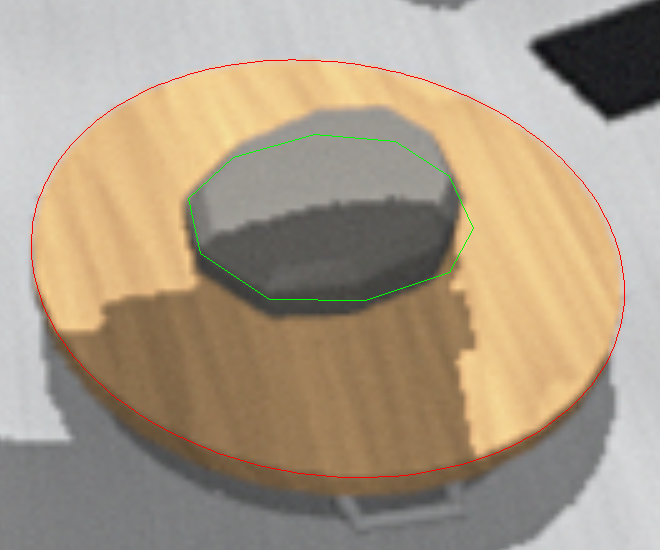

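The lid centre is about (581,-7) mm and the flat stone's centre about (581,-8) mm in the same picture, so the stone is centred. Next: where the wedge and the long stone are, and a second opinion on the slope azimuth.

Run:
```python
from h import *
s=load("side1")
print("wedge",ray(s,336,358,.02),"long fat/thin",ray(s,295+200/12,125+215/12,.01),ray(s,295+575/12,125+340/12,.003))
print("cup",ray(s,250,150,0.02),ray(s,455,335,0.0),"bottle",ray(s,390,150,0),"bowl",ray(s,234,365,0))
```

```text
wedge [ 0.45731762 -0.34018163  0.02      ] long fat/thin [0.4589003  0.34609118 0.01      ] [0.55112387 0.29471475 0.003     ]
cup [0.27153906 0.30689123 0.02      ] [ 0.69470228 -0.30528067  0.        ] bottle [0.70051971 0.30633961 0.        ] bowl [ 0.2732961 -0.3289486  0.       ]
```

Request:
{"name": "arm_command", "arguments": {"deltas": [[[85,21.8,18.5,6,0,0,0],[85,21.8,18.5,6,0,0,0],[85,21.8,18.5,6,0,0,0],[85,21.8,18.5,6,0,0,0],[85,0,0,0,0,0,7],[85,0,0,0,0,0,7],[85,0,0,0,0,0,7],[85,0,0,0,0,0,7],[85,0,0,0,0,0,7],[85,0,0,0,0,0,7]]]}}

```text
clock: 5.1
position: [0.6346, -0.0724, 0.1906]
eef_rot: [0.0, 0.932, -0.363, -0.0]
wrist_force: [0.5, 0.5, -0.3]
gripper_width: 0.0848
```

Request:
{"name": "arm_command", "arguments": {"deltas": [[[85,0,0,0,0,0,7],[85,0,0,0,0,0,7],[85,0,0,0,0,0,7],[85,0,0,0,0,0,7],[85,0,0,0,0,0,7],[85,0,0,0,0,0,7],[85,0,0,0,0,0,7],[85,0,0,0,0,0,7],[85,0,0,0,0,0,7],[85,0,0,0,0,0,7]]]}}

```text
clock: 5.93
position: [0.6345, -0.0723, 0.1907]
eef_rot: [-0.0, -0.555, 0.832, 0.0]
wrist_force: [0.5, -0.3, -0.1]
gripper_width: 0.0849
```

Request:
{"name": "arm_command", "arguments": {"deltas": [[[85,0,0,0,0,0,7],[85,0,0,0,0,0,7],[85,0,0,0,0,0,7],[85,0,0,0,0,0,7],[85,0,0,0,0,0,0],[85,0,0,0,0,0,0]]]}}

```text
clock: 6.43
position: [0.6346, -0.0726, 0.1907]
eef_rot: [-0.0, -0.341, 0.94, -0.0]
wrist_force: [0.4, 0.2, 0.6]
gripper_width: 0.0846
```

Run:
```python
from h import *
grab("wrist","w6"); s,r=R(); print(s["position"],s["clock"],s["qpos"],r.as_matrix().round(3))
```

```text
[ 0.63460573 -0.07276982  0.19075025] 6.4833 [-2.17514020e-01  5.50496654e-01  1.56813740e+00 -2.47290772e-05
  1.02298923e+00  2.22794714e+00] [[-0.767 -0.641 -0.   ]
 [-0.641  0.767 -0.   ]
 [ 0.     0.    -1.   ]]
```

View pics/w6.png

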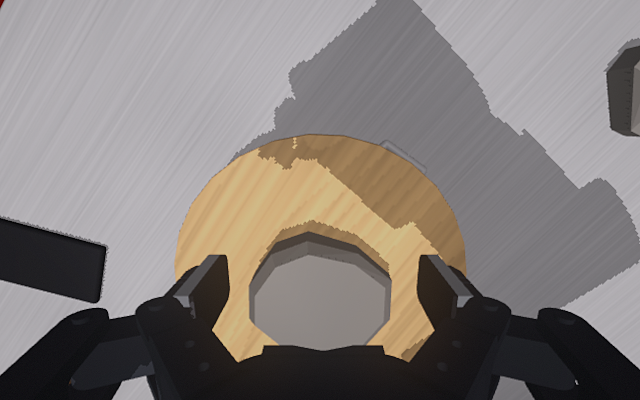

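Run:
```python
from h import *
crop("w6","w6c",240,220,160,135,5)
```

```text
(no output)
```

View pics/w6c.png

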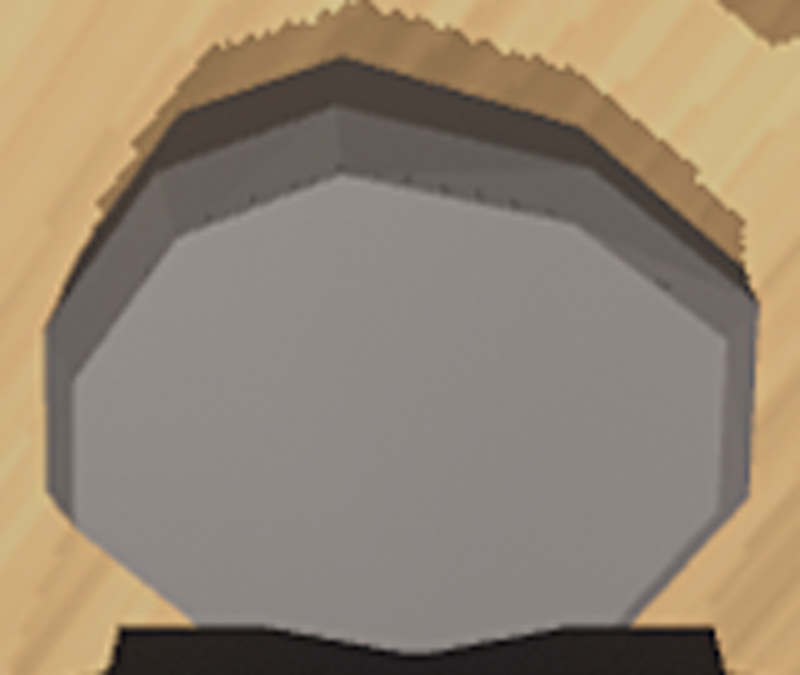

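```bash
cat > fit2.py <<'E'
import fit
from fit import *
W6=np.array([(n,n),(75,520),(75,380),(178,238),(340,175),(575,225),(725,340),(718,510),(n,n),(n,n)])/5+[240,220]
O6=np.array([(n,n),(48,490),(45,325),(155,172),(340,105),(590,168),(755,300),(748,492),(n,n),(n,n)])/5+[240,220]
L6=np.array([(n,n),(n,n),(n,n),(185,115),(340,58),(580,128),(n,n),(n,n),(n,n),(n,n)])/5+[240,220]
w6=load("w6")
def res2(p):
    q=p[:50];T3,O3,f,d=model(q);sh=p[50:52]
    L3=O3.copy();L3[:,2]=.068
    R_=[(proj(w6,f(P,1,d))+sh-o).ravel() for P,o in((T3,W6),(O3,O6))]+[.5*(proj(w6,f(L3,1,d))+sh-L6).ravel()]
    r=np.concatenate(R_);r=r[~np.isnan(r)]
    return np.r_[res(q),r,sh*.7]
r=least_squares(res2,np.r_[start(.1),0,0],loss="soft_l1");p=r.x
J=r.jac;cov=np.linalg.pinv(J.T@J)*2*r.cost/(len(r.fun)-len(p)+1)
print("phi",np.degrees(p[40]),"+-",np.degrees(np.sqrt(cov[40,40])),"d",p[41:43]*1000,"rot",np.degrees(p[43]),"sh",p[44:].round(1),r.cost)
out=p[:20].reshape(10,2)*1000;top=p[20:40].reshape(10,2)*1000
for a in range(-10,31,5):
    t=np.radians(a);M=np.array([[np.cos(t),np.sin(t)],[-np.sin(t),np.cos(t)]])
    q=out@M.T;f_=top@M.T
    print(a,np.ptp(q,axis=0).round(1),np.ptp(f_,axis=0).round(1),(M.T@((q.max(0)+q.min(0))/2)).round(1),(M.T@((f_.max(0)+f_.min(0))/2)).round(1))
for a in (-10,0,10,20,30):
    g=lambda z:res2(np.r_[z[:40],np.radians(a),z[40:]])
    q=least_squares(g,np.delete(p,40),loss="soft_l1");print(a,q.cost)
# free plane: z free
print(np.round(r.fun,1).tolist())
print("world centre",(c0+p[41:43])*1000)
E
python3 fit2.py
```

```text
phi 7.658859097129702 +- 7.107983189955514 d [ 26.39832705 -30.34144509] rot 0.0028390880675061357 sh [ 1.  -0.1  1.9  1.2  0.4  0.3 -0.4  0.6] 72.63615979767724
-10 [129.3 115. ] [113.3 101.5] [-1.7 -1. ] [-2.1 -1. ]
-5 [128.5 112.7] [112.7  99.5] [-1.4  0.3] [-1.8  0.1]
0 [126.7 112. ] [111.2  97.7] [-1.3  0.4] [-1.6  0.7]
5 [127.6 111.6] [111.8  97.3] [-0.9  0. ] [-2.7  0.1]
10 [130.1 110.4] [114.1  96.3] [-0.8 -0.3] [-2.6 -0.5]
15 [131.7 108.4] [115.6  94.4] [-0.7 -0.7] [-2.3 -1.1]
20 [132.2 106.5] [116.1  93.3] [-0.6 -0.6] [-2.2 -0.9]
25 [131.8 109.8] [115.8  95.6] [-0.5 -0.5] [-2.2 -0.7]
30 [130.3 113.1] [114.5  98.7] [-0.3 -0.7] [-1.9 -1. ]
-10 77.0351774344031
0 73.38281460099739
10 72.69619428020602
20 74.09885664115927
30 76.92405861722771
[-0.5, 0.1, -0.7, 0.6, -0.7, 1.0, -0.6, 0.2, -0.2, 0.5, -1.3, 0.1, -0.2, 0.0, 0.1, -0.1, -0.5, 0.2, -2.0, 0.4, 0.5, 0.3, 1.5, -0.2, 2.4, -0.4, 1.1, -0.8, 0.9, -1.1, 0.4, -0.3, 0.5, 0.0, -0.9, 0.8, -0.2, -0.7, 0.6, -0.7, 0.4, -0.0, 0.5, 0.3, 0.4, 0.3, 0.3, 4.3, 0.2, 1.4, 1.1, 0.1, 0.4, 0.6, 0.4, -0.2, 0.8, -0.3, -0.4, -0.3, -1.2, -1.9, -1.5, -2.3, -3.5, -2.8, -1.6, -3.2, -1.7, -1.1, -0.1, 0.1, 0.8, 0.5, 0.2, 0.8, -0.6, 0.7, -0.1, 0.2, 0.1, 0.0, -0.5, -0.5, -0.3, -0.5, 0.0, 0.5, 1.1, 0.0, -1.4, 0.5, -0.9, 0.0, -0.0, 0.0, 0.7, -0.4, 0.3, -0.0, 0.1, -0.1, 0.0, -0.1, -0.0, 0.1, 0.2, 0.2, -0.0, -0.0, 0.1, -0.2, 0.7, -0.1, 1.4, 0.9, 0.3, 0.2, -0.5, 1.5, -0.8, 0.9, -0.9, 1.2, -0.4, 0.2, -0.8, 0.5, 0.2, 0.5, 0.1, 1.0, 1.1, -8.9, 1.4, -9.1, 2.8, -7.7, 0.6, -6.1, 0.1, -2.9, 0.2, 0.4, -0.9, 1.3, -0.6, -0.7, 0.6, -0.7, 0.3, -0.1, -0.3, 0.4]
world centre [579.39832705  -5.34144509]
```

```bash
cat >> fit2.py <<'E'
print("----")
T3,O3,f,d=model(p[:50]);sh=p[44:50].reshape(3,2)
for nm,cam,P,o,s in(("W1",w1,f(T3,0,0),W1,sh[0]),("O1",w1,f(O3,0,0),O1,sh[0]),("W5",w5,f(T3,1,d),W5,sh[1]),("O5",w5,f(O3,1,d),O5,sh[1]),("S1",s1,f(T3,0,0),S1,sh[2]),("S5",s5,f(T3,1,d),S5,sh[2]),("W6",w6,f(T3,1,d),W6,p[50:52]),("O6",w6,f(O3,1,d),O6,p[50:52])):
    print(nm,(proj(cam,P)+s-o).round(1).tolist())
E
python3 fit2.py | sed -n '/----/,$p'
```

```text
----
W1 [[-0.5, 0.1], [-0.7, 0.6], [-0.7, 1.0], [-0.6, 0.2], [-0.2, 0.5], [-1.3, 0.1], [-0.2, 0.0], [0.1, -0.1], [-0.5, 0.2], [-2.0, 0.4]]
O1 [[0.5, 0.3], [1.5, -0.2], [2.4, -0.4], [1.1, -0.8], [0.9, -1.1], [0.4, -0.3], [0.5, 0.0], [-0.9, 0.8], [-0.2, -0.7], [0.6, -0.7]]
W5 [[0.4, -0.0], [0.5, 0.3], [0.4, 0.3], [0.3, 4.3], [nan, nan], [0.2, 1.4], [1.1, 0.1], [0.4, 0.6], [0.4, -0.2], [0.8, -0.3]]
O5 [[-0.4, -0.3], [-1.2, -1.9], [-1.5, -2.3], [-3.5, -2.8], [-1.6, -3.2], [-1.7, -1.1], [-0.1, 0.1], [0.8, 0.5], [0.2, 0.8], [-0.6, 0.7]]
S1 [[-0.2, 0.2], [0.1, 0.1], [-0.7, -0.7], [-0.4, -0.7], [0.0, 0.7], [1.6, 0.1], [-2.0, 0.8], [-1.3, 0.0], [-0.0, 0.0], [1.0, -0.5]]
S5 [[0.5, -0.1], [0.1, -0.1], [0.1, -0.2], [-0.0, 0.1], [nan, nan], [nan, nan], [nan, nan], [0.3, 0.4], [-0.0, -0.0], [0.1, -0.3]]
W6 [[nan, nan], [-0.5, 1.5], [-0.8, 0.9], [-0.9, 1.2], [-0.4, 0.2], [-0.8, 0.5], [0.2, 0.5], [0.1, 1.0], [nan, nan], [nan, nan]]
O6 [[nan, nan], [1.1, -8.9], [1.4, -9.1], [2.8, -7.7], [0.6, -6.1], [0.1, -2.9], [0.2, 0.4], [-0.9, 1.3], [nan, nan], [nan, nan]]
```

```bash
cat > fit3.py <<'E'
import fit
from fit import *
from scipy.optimize import least_squares
src=open("fit2.py").read().split("w6=load")[0];exec(src)
w6=load("w6");W5[3]=np.nan
def unpack(p):
    out=p[:20].reshape(10,2);top=p[20:40].reshape(10,2);phi=p[40];e=np.array([np.cos(phi),np.sin(phi)])
    zo=p[40+4:54]
    return np.c_[top,.098+np.tan(np.radians(10))*(top@e)],np.c_[out,zo],p[41:43],p[43],p[54:62].reshape(4,2)
def mv(P,d,r):
    M=np.array([[np.cos(r),-np.sin(r)],[np.sin(r),np.cos(r)]]);return np.c_[P[:,:2]@M.T+c0+d,P[:,2]]
def res3(p,full=False):
    T3,O3,d,r,sh=unpack(p);a=mv(T3,0,0);b=mv(T3,d,r);oa=mv(O3,0,0);ob=mv(O3,d,r)
    G=[("W1",w1,a,W1,0,1),("O1",w1,oa,O1,0,1),("W5",w5,b,W5,1,1),("O5",w5,ob,O5,1,1),("S1",s1,a,S1,2,.7),("S5",s5,b,S5,2,.7),("W6",w6,b,W6,3,1),("O6",w6,ob,O6,3,1)]
    if full: return {g[0]:(proj(g[1],g[2])+sh[g[4]]-g[3]).round(1).tolist() for g in G}
    v=np.concatenate([(g[5]*(proj(g[1],g[2])+sh[g[4]]-g[3])).ravel() for g in G]);v=v[~np.isnan(v)]
    return np.r_[v,sh.ravel()*.7,(p[44:54]-.084)/.02]
s0=start(.1);x0=np.r_[s0[:44],np.full(10,.084),np.zeros(8)]
r=least_squares(res3,x0,loss="soft_l1");p=r.x
J=r.jac;cov=np.linalg.pinv(J.T@J)*2*r.cost/(len(r.fun)-len(p)+1)
print("phi",np.degrees(p[40]),"+-",np.degrees(np.sqrt(cov[40,40])),"d",p[41:43]*1000,"rot",np.degrees(p[43]),"sh",p[54:].round(1),r.cost)
print("zo",(p[44:54]*1000).round(0))
for k,v in res3(p,True).items():print(k,v)
out=p[:20].reshape(10,2)*1000;top=p[20:40].reshape(10,2)*1000
zo=p[44:54]*1000;g=np.linalg.lstsq(np.c_[out,np.ones(10)],zo,rcond=None)[0];print("zo grad",g,np.degrees(np.arctan2(g[1],g[0])))
for a in range(0,31,5):
    t=np.radians(a);M=np.array([[np.cos(t),np.sin(t)],[-np.sin(t),np.cos(t)]])
    q=out@M.T;f_=top@M.T
    print(a,np.ptp(q,axis=0).round(1),np.ptp(f_,axis=0).round(1),(M.T@((q.max(0)+q.min(0))/2)).round(1),(M.T@((f_.max(0)+f_.min(0))/2)).round(1))
for a in (-10,0,10,20,30):
    gg=lambda z:res3(np.r_[z[:40],np.radians(a),z[40:]])
    q=least_squares(gg,np.delete(p,40),loss="soft_l1");print(a,q.cost)
print("world centre",(c0+p[41:43])*1000)
np.save("p3.npy",p)
E
python3 fit3.py
```

```text
phi 4.078492867856063 +- 2.1243186735330633 d [ 25.35377082 -31.18307191] rot -0.0771374969115509 sh [-0.2 -0.1  0.6  0.2 -0.1  0.3  0.2  0.2] 9.901904056374853
zo [85. 94. 94. 95. 92. 87. 82. 79. 82. 85.]
W1 [[0.3, 0.1], [0.2, 0.2], [-0.0, 0.5], [-0.0, 0.2], [-0.0, -0.1], [-0.6, -0.3], [0.2, -0.2], [0.8, -0.3], [0.2, 0.3], [-0.9, 0.5]]
O1 [[0.0, -0.0], [-1.2, -0.2], [-0.3, -0.1], [0.3, -0.0], [-0.4, 0.3], [0.2, 0.2], [1.0, -0.0], [-0.3, 0.5], [0.2, -0.7], [0.2, -0.9]]
W5 [[-0.3, -0.2], [-0.2, -0.1], [-0.3, -0.2], [nan, nan], [nan, nan], [-0.2, 0.9], [0.5, -0.3], [-0.1, 0.1], [-0.2, -0.4], [0.5, -0.4]]
O5 [[-0.0, -0.0], [0.6, 0.0], [0.4, -0.1], [0.1, -0.1], [0.3, -0.4], [-0.6, 0.1], [-0.2, -0.0], [-0.0, -0.3], [-0.2, 0.7], [-0.2, 0.9]]
S1 [[-0.0, 0.3], [0.3, 0.0], [-0.6, -0.9], [-0.2, -0.8], [0.1, 0.2], [1.9, -0.4], [-1.7, 0.4], [-1.0, -0.2], [0.2, 0.0], [1.3, -0.5]]
S5 [[0.3, 0.3], [-0.0, 0.1], [-0.1, -0.0], [-0.2, 0.3], [nan, nan], [nan, nan], [nan, nan], [0.2, 0.4], [-0.2, 0.2], [0.0, -0.0]]
W6 [[nan, nan], [-0.1, 0.2], [-0.5, -0.1], [-0.1, 0.1], [0.0, -0.1], [-0.6, -0.1], [0.6, -0.0], [0.4, 0.2], [nan, nan], [nan, nan]]
O6 [[nan, nan], [-0.0, -0.5], [0.2, -0.2], [0.3, 0.1], [-0.0, -0.1], [-0.4, 0.0], [0.3, 0.4], [-0.3, -0.1], [nan, nan], [nan, nan]]
zo grad [1.13439801e-01 1.29218771e-02 8.72505906e+01] 6.498526301028043
0 [125.3 110.1] [111.   97.1] [0.1 1.4] [-0.1  1. ]
5 [125.3 109.8] [111.5  96.7] [-0.6  0.8] [-1.   0.4]
10 [127.9 108.7] [113.8  95.7] [-0.5  0.3] [-0.8 -0.2]
15 [129.5 106.7] [115.3  93.9] [-0.3 -0.3] [-0.6 -0.7]
20 [130.2 104.9] [115.8  92.7] [-0.2 -0.3] [-0.5 -0.6]
25 [129.8 107.4] [115.5  94.7] [-0.2 -0. ] [-0.5 -0.2]
30 [128.5 110.7] [114.3  97.7] [ 0.1 -0.4] [-0.1 -0.6]
-10 14.535084649105247
0 10.291692234643156
10 10.622471161733387
20 14.237216917962279
30 19.600754877788233
world centre [578.35377082  -6.18307191]
```

The joint fit now has residuals of about 0.3 px. The flat stone's +x azimuth is about 4–8° and its centre about (578.5,-6) mm. On to the wedge.

Request:
{"name": "arm_command", "arguments": {"deltas": [[[85,30.7,-9.1,0,0,0,0],[85,30.7,-9.1,0,0,0,0],[85,30.7,-9.1,0,0,0,0],[85,30.7,-9.1,0,0,0,0],[85,30.7,-9.1,0,0,0,0],[85,30.7,-9.1,0,0,0,0],[85,30.7,-9.1,0,0,0,0],[85,30.7,-9.1,0,0,0,0],[85,30.7,-9.1,0,0,0,0],[85,30.7,-9.1,0,0,0,0]]]}}

```text
clock: 7.32
position: [0.4547, -0.3398, 0.1909]
eef_rot: [0.0, -0.34, 0.94, -0.0]
wrist_force: [-0.0, -1.5, -0.8]
gripper_width: 0.0852
```

Request:
{"name": "arm_command", "arguments": {"deltas": [[[85,0,0,0,0,0,-7],[85,0,0,0,0,0,-7],[85,0,0,0,0,0,-6],[85,0,0,0,0,0,0]]]}}

```text
clock: 7.65
position: [0.4556, -0.3389, 0.1908]
eef_rot: [0.0, -0.5, 0.866, -0.0]
wrist_force: [-0.7, 0.2, 0.0]
gripper_width: 0.0847
```

Run:
```python
from h import *
grab("wrist","w7"); s,r=R(); print(s["position"],s["clock"],s["qpos"],r.as_matrix().round(3))
d=load("w7"); print("TCP ground px",proj(d,[[*s["position"][:2],0.02]]))
```

```text
[ 0.45569597 -0.33877842  0.19083081] 7.7 [-7.55627779e-01  4.55135599e-01  1.74817187e+00  7.13078498e-05
  9.38161809e-01  1.34573782e+00] [[-0.506 -0.862  0.   ]
 [-0.862  0.506 -0.   ]
 [-0.    -0.    -1.   ]]
TCP ground px [[321.61366213 187.8309631 ]]
```

View pics/w7.png

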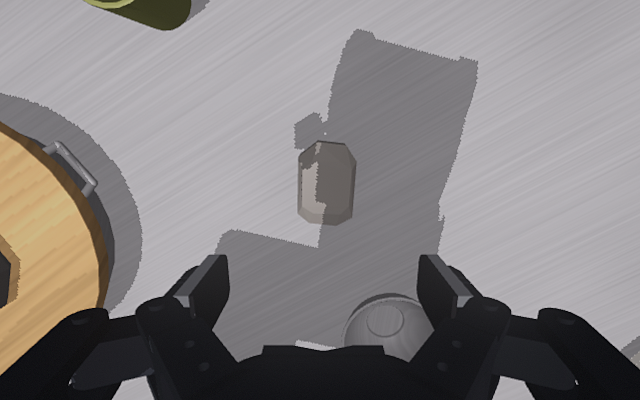

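Run:
```python
from h import *
crop("w7","w7c",280,125,95,110,6)
```

```text
(no output)
```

View pics/w7c.png

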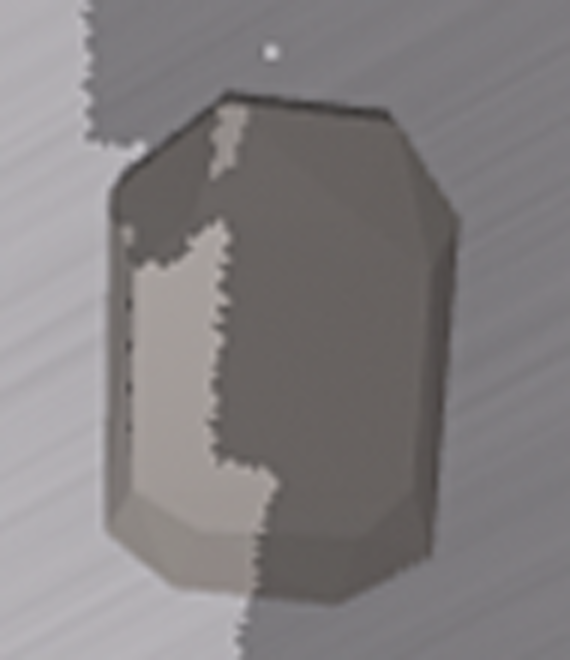

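Run:
```python
from h import *
d=load("w7");g=lambda u,v,z:ray(d,280+u/6,125+v/6,z)*1000
L=[g(112,195,.024),g(108,530,.024)];Rr=[g(458,220,.024),g(432,555,.024)]
for P in(L,Rr):
    v=(P[0]-P[1])[:2];print(np.round(P,1).tolist(),np.linalg.norm(v),np.degrees(np.arctan2(v[1],v[0])))
print("flank mid",(np.array(L).sum(0)+np.array(Rr).sum(0))/4)
t=(g(228,93,.015)+g(388,110,.015))/2;b=(g(178,582,.015)+g(340,603,.015))/2
print("ends",t,b,(t+b)/2,np.linalg.norm(t-b),np.degrees(np.arctan2(*(t-b)[1::-1])))
yaw=np.arctan2(*((np.array(L[0])-L[1])+(np.array(Rr[0])-Rr[1]))[1::-1]);print("yaw",np.degrees(yaw))
c=(np.array(L).sum(0)+np.array(Rr).sum(0))[:2]/4000
e=np.array([np.cos(yaw),np.sin(yaw)]);nn=np.array([-e[1],e[0]])
c=c+e*.001
s=load("side1")
for nm,sg in(("thick-up",1),("thick-down",-1)):
    F=np.array([[*(c+e*a+nn*b_),.036+sg*np.tan(np.radians(10))*a] for a,b_ in((.027,.023),(.027,-.023),(-.027,-.023),(-.027,.023))])
    Q=np.array([[*(c+e*a+nn*b_),.024] for a,b_ in((.027,.028),(.027,-.028),(-.027,-.028),(-.027,.028))])
    for cam,im,(x0,y0,w,h,k) in((d,"w7",(280,125,95,110,6)),(s,"side1",(290,310,100,80,6))):
        I=cv2.imread(f"pics/{im}.png")[y0:y0+h,x0:x0+w];I=cv2.resize(I,None,fx=k,fy=k,interpolation=cv2.INTER_CUBIC)
        for P,col in((F,(0,0,255)),(Q,(0,255,0))):
            cv2.polylines(I,[np.int32((proj(cam,P)-[x0,y0])*k)],True,col,1)
        cv2.imwrite(f"pics/hy_{nm}_{im}.png",I)
a=[cv2.imread(f"pics/hy_{n}_w7.png") for n in("thick-up","thick-down")];b=[cv2.imread(f"pics/hy_{n}_side1.png") for n in("thick-up","thick-down")]
cv2.imwrite("pics/hyA.png",cv2.resize(np.hstack(a),None,fx=.7,fy=.7));cv2.imwrite("pics/hyB.png",cv2.resize(np.hstack(b),None,fx=.66,fy=.66))
```

```text
[[493.7, -335.0, 24.0], [445.5, -305.1, 24.0]] 56.68184112812575 -31.826384236596095
[[462.0, -381.6, 24.0], [414.0, -350.6, 24.0]] 57.14071721021842 -32.855549486174084
flank mid [ 453.80148451 -343.06722113   24.        ]
ends [ 490.06803702 -369.7745266    15.        ] [ 420.3493259  -320.24517206   15.        ] [ 455.20868146 -345.00984933   15.        ] 85.52108301697085 -35.39063185139627
yaw -32.34304145899705
```

View pics/hyA.png

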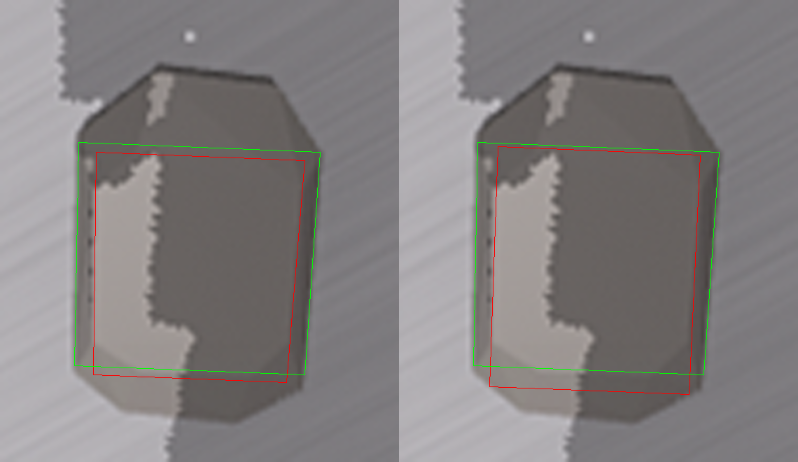

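View pics/hyB.png

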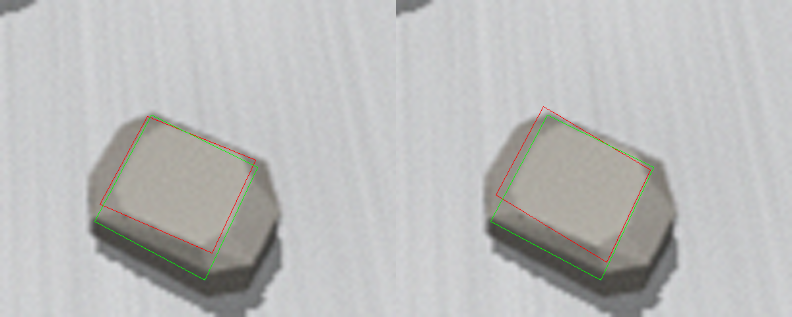

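The overlay shows the wedge's thick end pointing towards image-up in w7, world azimuth -32°. The red facet matches there and in the side view; the reverse does not. Descending for the grip.

Request:
{"name": "arm_command", "arguments": {"deltas": [[[85,4.7,-1.5,20,0,0,2],[85,0,0,35,0,0,0],[85,0,0,35,0,0,0],[85,0,0,35,0,0,0],[85,0,0,30,0,0,0],[85,0,0,20,0,0,0],[85,0,0,10,0,0,0],[85,0,0,2,0,0,0],[85,0,0,0,0,0,0]]]}}

```text
clock: 8.45
position: [0.4548, -0.3436, 0.0039]
eef_rot: [-0.0, -0.481, 0.877, 0.0]
wrist_force: [0.3, -0.0, 0.2]
gripper_width: 0.085
```

Run:
```python
from h import *
grab("side","s8");grab("wrist","w8"); s,r=R(); print(s["position"],s["clock"],s["wrist_force"],r.as_matrix()[:2,0])
crop("s8","s8c",260,260,160,130,5)
```

```text
[ 0.45518268 -0.34409317  0.0051232 ] 8.55 [ 0.33175647  0.58840006 -0.89633724] [-0.53743739 -0.84330358]
```

View pics/s8c.png

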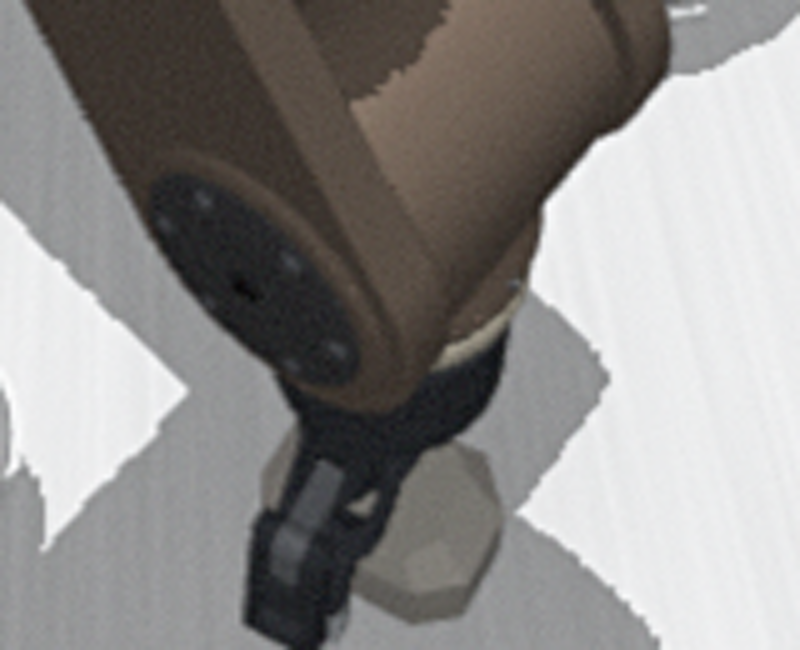

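View pics/w8.png

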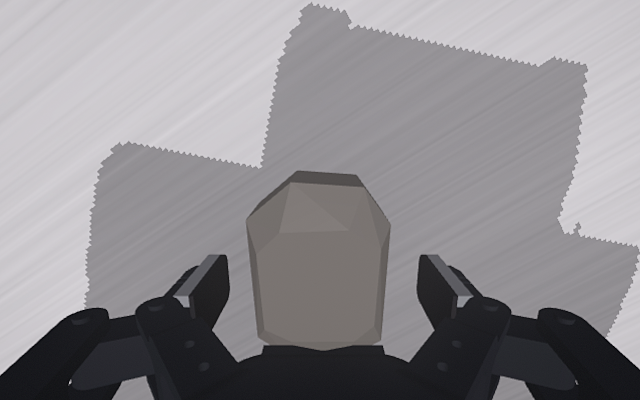

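The wedge is centred between the pads, at (320,265). Lower a little and close.

Request:
{"name": "arm_command", "arguments": {"deltas": [[[85,0,0,2.5,0,0,0],[50,0,0,0,0,0,0],[50,0,0,0,0,0,0],[50,0,0,0,0,0,0],[50,0,0,0,0,0,0],[50,0,0,0,0,0,0],[50,0,0,0,0,0,0],[50,0,0,0,0,0,0]]]}}

```text
clock: 9.22
position: [0.4548, -0.3438, 0.0021]
eef_rot: [0.0, -0.481, 0.877, -0.0]
wrist_force: [-0.3, 1.6, 6.7]
gripper_width: 0.0549
```

Run:
```python
from h import *
grab("wrist","w9"); s,r=R(); print(s["position"],s["clock"],s["wrist_force"],s["gripper_width"],r.as_matrix()[:2,0])
```

```text
[ 0.45483889 -0.3437944   0.00214582] 9.2667 [-1.02666011  1.97502395  7.14605173] 0.05491196158219925 [-0.53735865 -0.84335382]
```

View pics/w9.png

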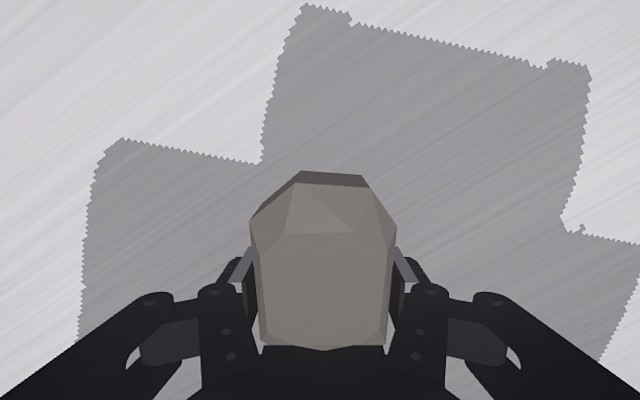

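Request:
{"name": "arm_command", "arguments": {"deltas": [[[50,0,0,-10,0,0,0],[50,0,0,-30,0,0,0],[50,0,0,-40,0,0,0],[50,0,0,-40,0,0,0],[50,0,0,-30,0,0,0],[50,0,0,-20,0,0,0],[50,0,0,-15,0,0,0],[50,-15,3.3,0,0,0,0],[50,-28,6.2,0,0,0,0],[50,-28,6.2,0,0,0,0]]]}}

```text
clock: 10.1
position: [0.4791, -0.2749, 0.1869]
eef_rot: [0.0, -0.48, 0.877, -0.0]
wrist_force: [0.8, 0.0, -5.0]
gripper_width: 0.0548
```

Request:
{"name": "arm_command", "arguments": {"deltas": [[[50,-28,6.2,0,0,0,-5],[50,-28,3.8,0,0,0,-6],[50,-28,0.8,0,0,0,-6],[50,-28,-2.1,0,0,0,-6],[50,-28,-5,0,0,0,-6],[50,0,0,0,0,0,-6],[50,0,0,0,0,0,-6],[50,0,0,0,0,0,-6],[50,0,0,0,0,0,-6],[50,0,0,0,0,0,-6]]]}}

```text
clock: 10.93
position: [0.527, -0.1419, 0.1866]
eef_rot: [0.0, 0.852, -0.524, -0.0]
wrist_force: [0.3, 0.7, -4.1]
gripper_width: 0.0549
```

Run:
```python
from h import *
s,r=R(); print(s["position"],s["clock"],s["wrist_force"],s["gripper_width"],r.as_matrix().round(3))
m=r.as_matrix();print(m.T@(np.array([.578,-.006,.17])-s["position"])*1000,np.degrees(np.arctan2(m[1,0],m[0,0])))
```

```text
[ 0.52696378 -0.14194103  0.18661915] 10.9333 [ 0.29811137  0.66074293 -4.06077944] 0.0548759736670093 [[ 0.451 -0.892 -0.001]
 [-0.892 -0.451  0.   ]
 [-0.     0.    -1.   ]]
[ -98.29593366 -106.87685894   16.61629425] -63.187174146087685
```

Request:
{"name": "arm_command", "arguments": {"deltas": [[[50,-19.7,-21.4,0,0,0,0],[50,-19.7,-21.4,0,0,0,0],[50,-19.7,-21.4,0,0,0,0],[50,-19.7,-21.4,0,0,0,0],[50,-19.7,-21.4,0,0,0,0],[50,0,0,0,0,0,-7],[50,0,0,0,0,0,-7],[50,0,0,0,0,0,-7],[50,0,0,0,0,0,-7],[50,0,0,0,0,0,-7]]]}}

```text
clock: 11.77
position: [0.5787, -0.0062, 0.1866]
eef_rot: [0.0, 0.97, -0.243, -0.0]
wrist_force: [0.0, 0.4, -4.2]
gripper_width: 0.055
```

Request:
{"name": "arm_command", "arguments": {"deltas": [[[50,0,0,0,0,0,-7],[50,0,0,0,0,0,-7],[50,0,0,0,0,0,-7],[50,0,0,0,0,0,-7],[50,0,0,0,0,0,-7],[50,0,0,0,0,0,-7],[50,0,0,0,0,0,-7],[50,0,0,0,0,0,-7],[50,0,0,0,0,0,-7],[50,0,0,0,0,0,-7]]]}}

```text
clock: 12.6
position: [0.5787, -0.0063, 0.1866]
eef_rot: [-0.0, 0.934, 0.357, -0.0]
wrist_force: [-0.0, 0.7, -4.9]
gripper_width: 0.055
```

Request:
{"name": "arm_command", "arguments": {"deltas": [[[50,0,0,0,0,0,-7],[50,0,0,0,0,0,-7],[50,0,0,0,0,0,-7],[50,0,0,0,0,0,-7],[50,0,0,0,0,0,-7],[50,0,0,0,0,0,-7],[50,0,0,0,0,0,-7],[50,0,0,0,0,0,-6],[50,0,0,0,0,0,0],[50,0,0,0,0,0,0]]]}}

```text
clock: 13.43
position: [0.5789, -0.0063, 0.1865]
eef_rot: [-0.0, 0.667, 0.745, -0.0]
wrist_force: [-0.3, 0.1, -3.7]
gripper_width: 0.0549
```

Run:
```python
from h import *
s,r=R(); m=r.as_matrix();print(s["position"],s["clock"],s["wrist_force"],s["gripper_width"],m.round(3))
print(m.T@(np.array([.578,-.006,.15])-s["position"])*1000,np.degrees(np.arctan2(m[1,0],m[0,0])))
grab("wrist","w10");grab("side","s10");crop("s10","s10c",320,110,140,120,6)
```

```text
[ 0.57893652 -0.00634945  0.18651105] 13.4333 [-0.28066322  0.10987694 -3.6907938 ] 0.05493761937051057 [[-0.11   0.994 -0.   ]
 [ 0.994  0.11   0.   ]
 [ 0.    -0.    -1.   ]]
[ 0.44643371 -0.88123115 36.51136664] 96.30376273731156
```

View pics/w10.png

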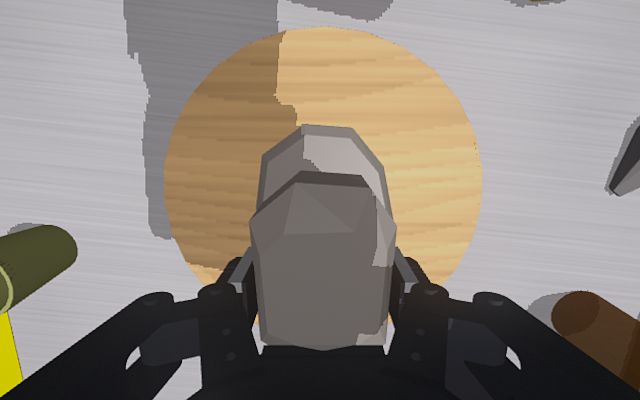

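View pics/s10c.png

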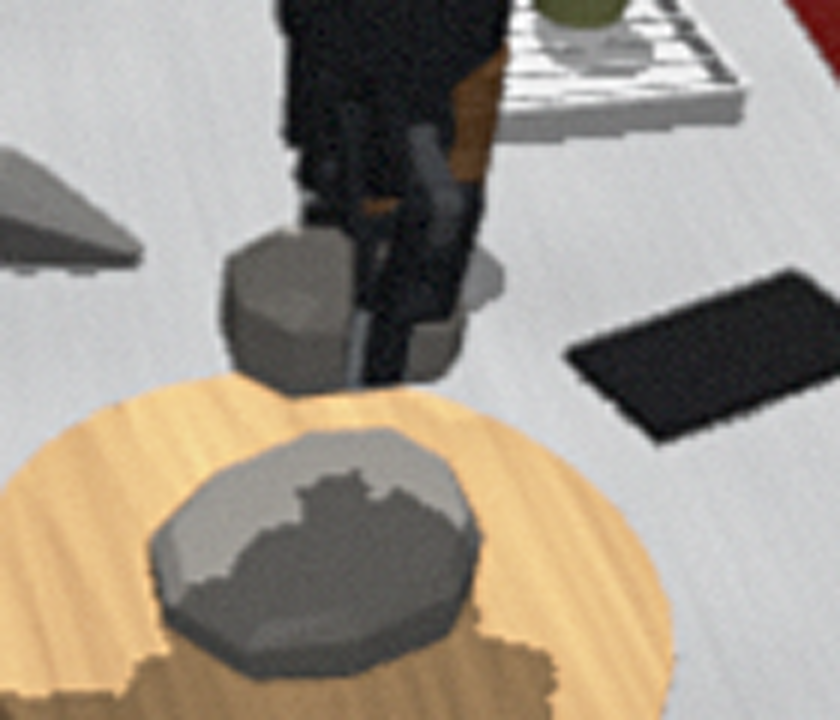

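Request:
{"name": "arm_command", "arguments": {"deltas": [[[50,0.4,-0.9,10,-3.3,0,-0.7],[50,0,0,10,-3.3,0,0],[50,0,0,10,-3.4,0,0],[50,0,-3,17,0,0,0],[50,0,-3,17,0,0,0],[50,0,-1,6,0,0,0],[50,0,0,0,0,0,0],[50,0,0,0,0,0,0]]]}}

```text
clock: 14.2
position: [0.5803, -0.0059, 0.1161]
eef_rot: [0.058, 0.659, 0.747, 0.065]
wrist_force: [0.3, -0.2, -3.6]
gripper_width: 0.0547
```

Run:
```python
from h import *
s,r=R(); m=r.as_matrix();print(s["position"],s["clock"],s["wrist_force"],s["wrist_torque"],m.round(3))
print(m.T@(np.array([.578,-.006,.100])-s["position"])*1000,np.degrees(np.arctan2(m[1,0],m[0,0])))
grab("scene","c11");grab("side","s11");crop("s11","s11c",320,110,140,120,6);crop("c11","c11c",290,170,120,110,6)
```

```text
[ 0.58031496 -0.00590947  0.11606808] 14.2 [ 0.29545474 -0.15127899 -3.60389245] [-0.02564075  0.23020689  0.01150308] [[-0.124  0.977  0.172]
 [ 0.992  0.122  0.021]
 [-0.     0.174 -0.985]]
[ 0.19993681 -5.06153755 15.42372044] 97.14233073638621
```

View pics/s11c.png

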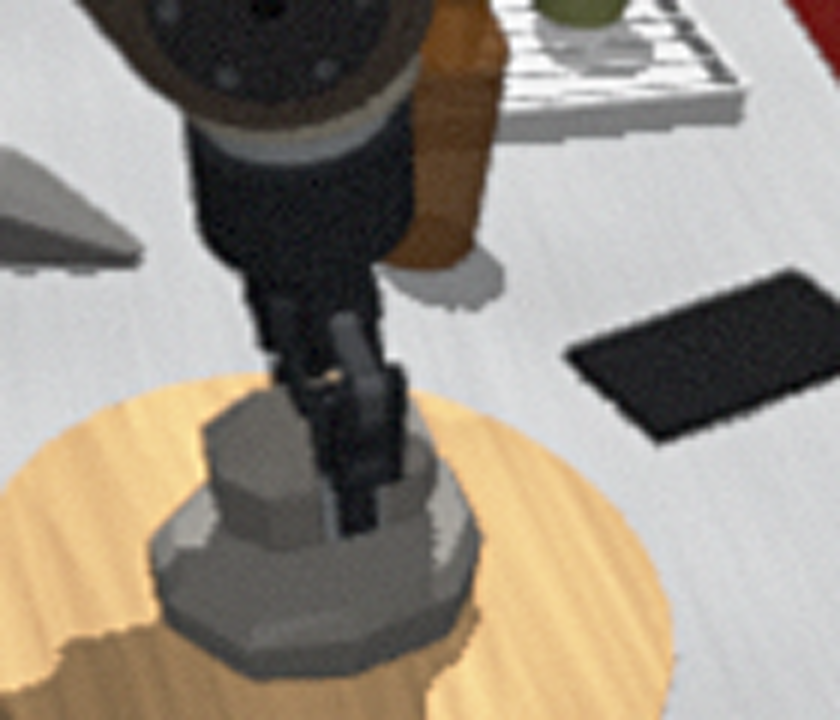

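View pics/c11c.png

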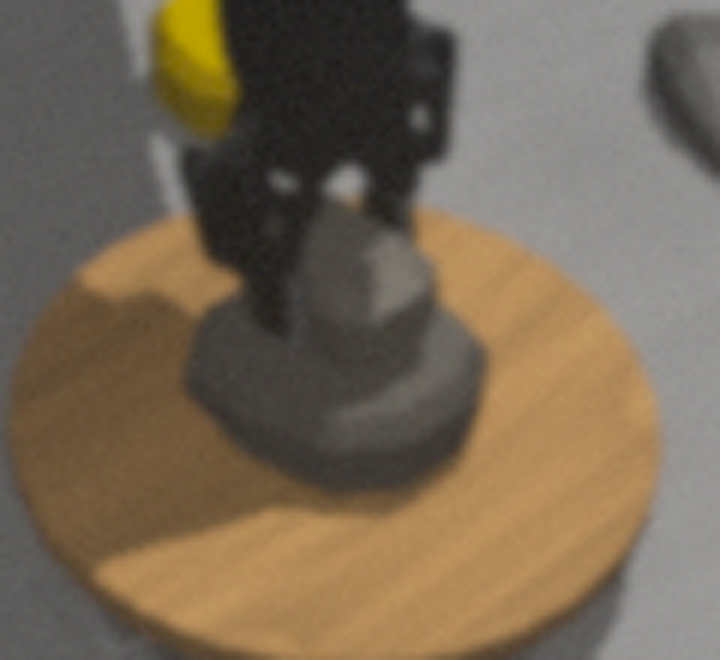

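Request:
{"name": "arm_command", "arguments": {"deltas": [[[50,0,-1.6,4,0,0,0],[50,0,-1.4,4,0,0,0],[50,0,-1,3,0,0,0],[50,0,0,0,0,0,0],[50,0,0,0,0,0,0]]]}}

```text
clock: 14.72
position: [0.578, -0.0061, 0.1041]
eef_rot: [0.058, 0.659, 0.747, 0.065]
wrist_force: [0.6, 0.3, -3.9]
gripper_width: 0.0549
```

Request:
{"name": "arm_command", "arguments": {"deltas": [[[50,0,-0.2,1,0,0,0],[50,0,0,0,0,0,0]]]}}

```text
clock: 14.88
position: [0.5781, -0.0061, 0.1032]
eef_rot: [0.058, 0.659, 0.747, 0.065]
wrist_force: [0.2, -0.5, -3.7]
gripper_width: 0.0547
```

Request:
{"name": "arm_command", "arguments": {"deltas": [[[50,0,-0.2,1,0,0,0],[50,0,0,0,0,0,0]]]}}

```text
clock: 15.05
position: [0.578, -0.0061, 0.1021]
eef_rot: [0.058, 0.659, 0.747, 0.065]
wrist_force: [0.5, -0.0, -5.0]
gripper_width: 0.0548
```

Request:
{"name": "arm_command", "arguments": {"deltas": [[[50,0,-0.2,1,0,0,0],[50,0,0,0,0,0,0]]]}}

```text
clock: 15.22
position: [0.578, -0.0062, 0.1011]
eef_rot: [0.058, 0.659, 0.747, 0.065]
wrist_force: [0.2, 0.2, -4.5]
gripper_width: 0.0545
```

Request:
{"name": "arm_command", "arguments": {"deltas": [[[50,0,-0.2,0.7,0,0,0],[50,0,0,0,0,0,0]]]}}

```text
clock: 15.38
position: [0.578, -0.0061, 0.1006]
eef_rot: [0.058, 0.659, 0.747, 0.065]
wrist_force: [-0.1, 0.4, -3.1]
gripper_width: 0.0547
```

Request:
{"name": "arm_command", "arguments": {"deltas": [[[50,0,-0.2,0.7,0,0,0],[50,0,0,0,0,0,0]]]}}

```text
clock: 15.55
position: [0.5781, -0.0062, 0.1004]
eef_rot: [0.058, 0.659, 0.747, 0.066]
wrist_force: [-2.7, -0.2, 3.7]
gripper_width: 0.0551
```

Run:
```python
from h import *
s,r=R(); m=r.as_matrix();print(s["position"],s["wrist_force"],s["wrist_torque"],s["clock"])
grab("side","s12");crop("s12","s12c",330,140,90,80,8);s=manip.sense();print(s["wrist_force"],s["wrist_torque"])
```

```text
[ 0.57806801 -0.00616212  0.10042344] [-2.69115347 -0.24531164  3.68809438] [0.25424266 0.42082471 0.07516482] 15.55
[-2.45310274  0.00737785  5.04140143] [0.31492731 0.49039398 0.05250836]
```

View pics/s12c.png

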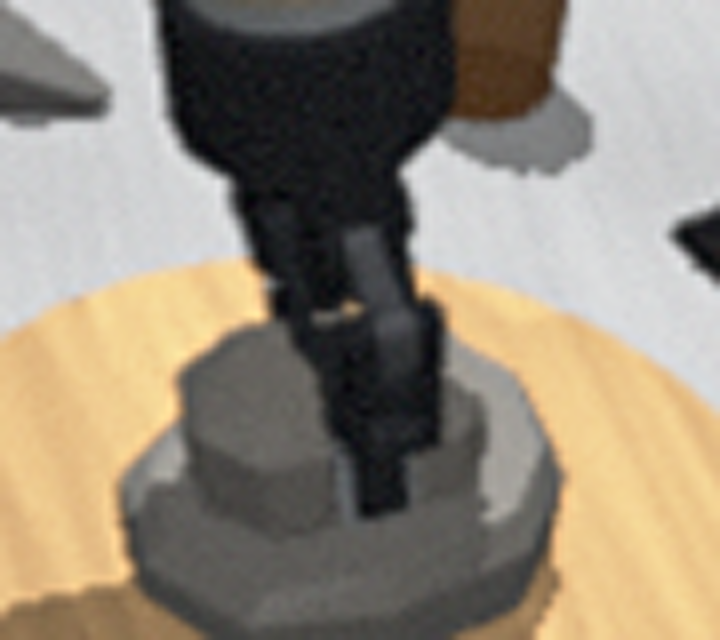

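The wedge touches at the expected height. The roll moment (+0.3 Nm) says its +y edge lands first, so the flat stone's slope points a few degrees further round than 7°. I lift slightly, turn 6° about the vertical and feel again.

Request:
{"name": "arm_command", "arguments": {"deltas": [[[50,0,0.5,-2.5,0,0,0],[50,0,0,0,0,1.04,-5.9],[50,0,0,0,0,0,0],[50,0,0,0,0,0,0]]]}}

```text
clock: 15.93
position: [0.5779, -0.0063, 0.1022]
eef_rot: [0.054, 0.62, 0.78, 0.068]
wrist_force: [-0.5, 0.5, -4.6]
gripper_width: 0.0553
```

Run:
```python
from h import *
s,r=R(); m=r.as_matrix();print(s["position"],s["wrist_force"],s["wrist_torque"],s["clock"],m.round(3))
```

```text
[ 0.57788387 -0.0063211   0.10220349] [-0.53479369  0.53845808 -4.5786658 ] [ 0.00226924  0.15182803 -0.02243415] 15.9333 [[-0.225  0.96   0.169]
 [ 0.974  0.222  0.039]
 [-0.     0.173 -0.985]]
```

Request:
{"name": "arm_command", "arguments": {"deltas": [[[50,0,-0.3,1.5,0,0,0],[50,0,0,0,0,0,0],[50,0,0,0,0,0,0]]]}}

```text
clock: 16.18
position: [0.5777, -0.0061, 0.1005]
eef_rot: [0.054, 0.619, 0.78, 0.068]
wrist_force: [0.0, -0.5, -4.3]
gripper_width: 0.0549
```

Request:
{"name": "arm_command", "arguments": {"deltas": [[[50,0,-0.1,0.6,0,0,0],[50,0,0,0,0,0,0]]]}}

```text
clock: 16.35
position: [0.5779, -0.0061, 0.1001]
eef_rot: [0.054, 0.619, 0.781, 0.068]
wrist_force: [-0.2, 0.8, -4.2]
gripper_width: 0.0549
```

Run:
```python
from h import *
s,r=R(); m=r.as_matrix();print(s["position"],s["wrist_force"],s["wrist_torque"],s["clock"])
```

```text
[ 0.57786595 -0.00610203  0.10008026] [-0.1941428   0.78551364 -4.19443174] [-0.11535014  0.20516416  0.02424803] 16.35
```

Request:
{"name": "arm_command", "arguments": {"deltas": [[[50,0,-0.1,0.6,0,0,0],[50,0,0,0,0,0,0]]]}}

```text
clock: 16.52
position: [0.5779, -0.0061, 0.1]
eef_rot: [0.054, 0.619, 0.781, 0.068]
wrist_force: [-3.0, 0.3, 3.0]
gripper_width: 0.055
```

Run:
```python
from h import *
s,r=R(); m=r.as_matrix();print(s["position"],s["wrist_force"],s["wrist_torque"],s["clock"])
```

```text
[ 0.57793529 -0.00610554  0.09999477] [-3.01985294  0.278794    2.96127722] [0.23238744 0.4887712  0.06083873] 16.5167
```

Request:
{"name": "arm_command", "arguments": {"deltas": [[[50,0,0.4,-2,0,0,0],[50,0,0,0,0,1.04,-5.9],[50,0,0,0,0,0,0],[50,0,-0.2,1.2,0,0,0],[50,0,0,0,0,0,0],[50,0,0,0,0,0,0]]]}}

```text
clock: 17.02
position: [0.5779, -0.0062, 0.1003]
eef_rot: [0.051, 0.578, 0.811, 0.071]
wrist_force: [-0.3, -0.5, -3.3]
gripper_width: 0.0548
```

Request:
{"name": "arm_command", "arguments": {"deltas": [[[50,0,-0.1,0.6,0,0,0],[50,0,0,0,0,0,0]]]}}

```text
clock: 17.18
position: [0.5779, -0.0061, 0.1002]
eef_rot: [0.051, 0.578, 0.812, 0.071]
wrist_force: [-2.4, -0.2, 2.9]
gripper_width: 0.0549
```

Run:
```python
from h import *
s,r=R(); m=r.as_matrix();print(s["position"],s["wrist_force"],s["wrist_torque"],s["clock"])
```

```text
[ 0.57793439 -0.00614681  0.10021476] [-2.43176438 -0.23865727  2.86966665] [-0.25798803  0.46442124 -0.10756863] 17.1833
```

Request:
{"name": "arm_command", "arguments": {"deltas": [[[50,0,-0.1,0.6,0,0,0],[50,0,0,0,0,0,0]]]}}

```text
clock: 17.35
position: [0.5779, -0.0061, 0.1001]
eef_rot: [0.051, 0.578, 0.812, 0.071]
wrist_force: [-6.1, -0.7, 11.2]
gripper_width: 0.0547
```

Run:
```python
from h import *
s,r=R(); m=r.as_matrix();print(s["position"],s["wrist_force"],s["wrist_torque"],s["clock"])
```

```text
[ 0.57794679 -0.00610861  0.10012974] [-6.12706815 -0.69424086 11.17834898] [-0.38498814  0.77772206 -0.17476079] 17.35
```

The moment changed sign between 13° and 19°, so the slope azimuth is about 16°. That agrees with the outline estimate. I turn back 3° and set the wedge down.

Request:
{"name": "arm_command", "arguments": {"deltas": [[[50,0,0.4,-2.5,0,0,0],[50,0,0,0,0,-0.52,2.95],[50,0,0,0,0,0,0],[50,0,-0.2,1.2,0,0,0],[50,0,0,0,0,0,0],[50,0,0,0,0,0,0]]]}}

```text
clock: 17.85
position: [0.5779, -0.0061, 0.1002]
eef_rot: [0.052, 0.598, 0.797, 0.069]
wrist_force: [0.4, 0.5, -4.4]
gripper_width: 0.0548
```

Request:
{"name": "arm_command", "arguments": {"deltas": [[[50,0,-0.1,0.6,0,0,0],[50,0,0,0,0,0,0]]]}}

```text
clock: 18.02
position: [0.578, -0.0062, 0.1]
eef_rot: [0.053, 0.598, 0.797, 0.07]
wrist_force: [-0.8, 0.5, -0.2]
gripper_width: 0.0549
```

Request:
{"name": "arm_command", "arguments": {"deltas": [[[50,0,-0.1,0.4,0,0,0],[50,0,0,0,0,0,0]]]}}

```text
clock: 18.18
position: [0.578, -0.0061, 0.1]
eef_rot: [0.053, 0.598, 0.797, 0.07]
wrist_force: [-3.7, 1.1, 4.8]
gripper_width: 0.0549
```

Run:
```python
from h import *
s,r=R(); m=r.as_matrix();print(s["position"],s["wrist_force"],s["wrist_torque"],s["clock"])
```

```text
[ 0.57797002 -0.00613966  0.0999705 ] [-3.70959945  1.06447649  4.79328974] [-0.08842847  0.52540396 -0.0262031 ] 18.1833
```

Request:
{"name": "arm_command", "arguments": {"deltas": [[[55.5,0,0,0,0,0,0],[56.5,0,0,0,0,0,0],[57.5,0,0,0,0,0,0],[59,0,0,0,0,0,0],[62,0,0,0,0,0,0],[66,0,0,0,0,0,0],[66,0,0,0,0,0,0]]]}}

```text
clock: 18.77
position: [0.578, -0.0062, 0.0995]
eef_rot: [0.053, 0.598, 0.797, 0.07]
wrist_force: [0.1, 0.6, 1.3]
gripper_width: 0.0658
```

Run:
```python
from h import *
s,r=R(); m=r.as_matrix();print(s["position"],s["wrist_force"],s["wrist_torque"],s["clock"])
grab("wrist","w13")
```

```text
[ 0.57796303 -0.0061661   0.09947898] [0.13852776 0.60434674 1.34670125] [-0.01399084  0.09259457 -0.02673847] 18.7667
```

View pics/w13.png

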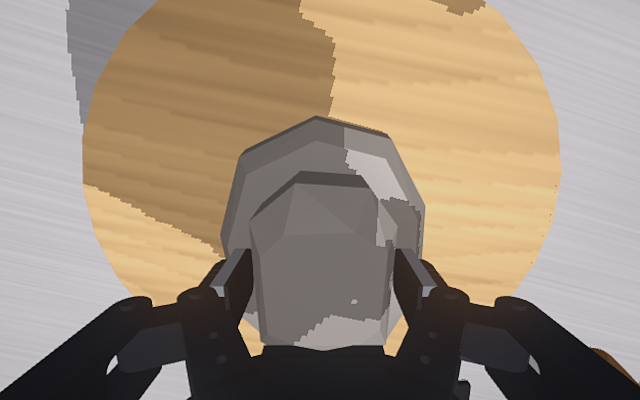

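The fingers are open and clear, and the wedge rests by itself. It is unmoved: its top edge is still at (300–362,172). Withdrawing along the tool axis.

Request:
{"name": "arm_command", "arguments": {"deltas": [[[66,0,0,-6,0,0,0],[66,0,0,-12,0,0,0],[66,0,0,-20,0,0,0],[66,0,0,-30,0,0,0],[70,0,0,-35,0,0,0],[80,0,0,-20,3.3,0,0],[80,0,0,-5,3.3,0,0],[80,0,0,0,3.4,0,0],[80,0,0,0,0,0,0]]]}}

```text
clock: 19.57
position: [0.5576, -0.0122, 0.2274]
eef_rot: [0.001, 0.6, 0.8, -0.001]
wrist_force: [0.2, 0.6, 0.4]
gripper_width: 0.0797
```

Run:
```python
from h import *
s,r=R(); m=r.as_matrix();print(s["position"],s["clock"],m.round(3),np.degrees(np.arctan2(m[1,0],m[0,0])),s["qpos"])
grab("wrist","w14");grab("side","s14");crop("s14","s14c",330,140,90,80,8);
grab("scene","c14");crop("c14","c14c",290,170,120,110,6)
```

```text
[ 0.55764799 -0.01224368  0.22736793] 19.5667 [[-0.279  0.96   0.001]
 [ 0.96   0.279 -0.002]
 [-0.002  0.    -1.   ]] 106.19136907001084 [-1.39601187e-01  3.99537390e-01  1.73089804e+00 -1.98419015e-03
  1.01019285e+00 -1.99193622e+00]
```

View pics/w14.png

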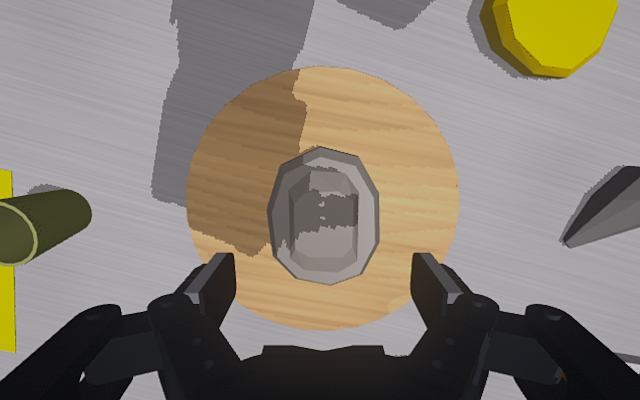

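View pics/s14c.png

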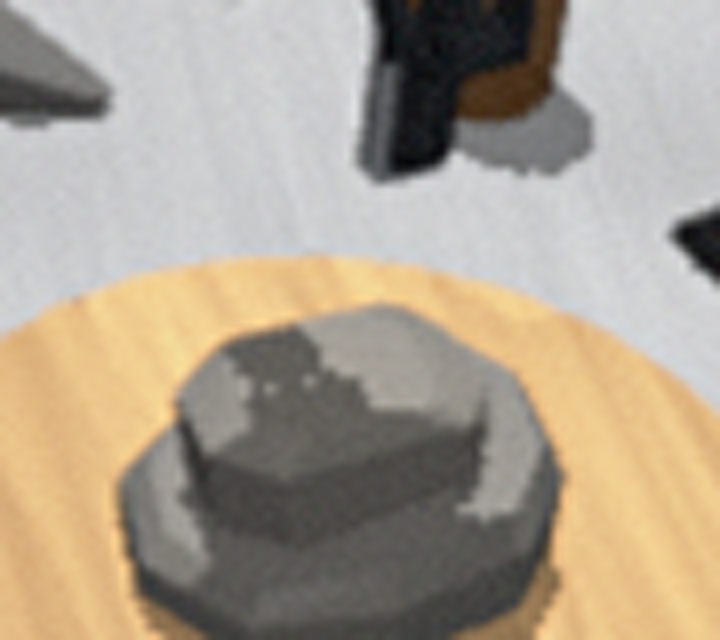

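View pics/c14c.png

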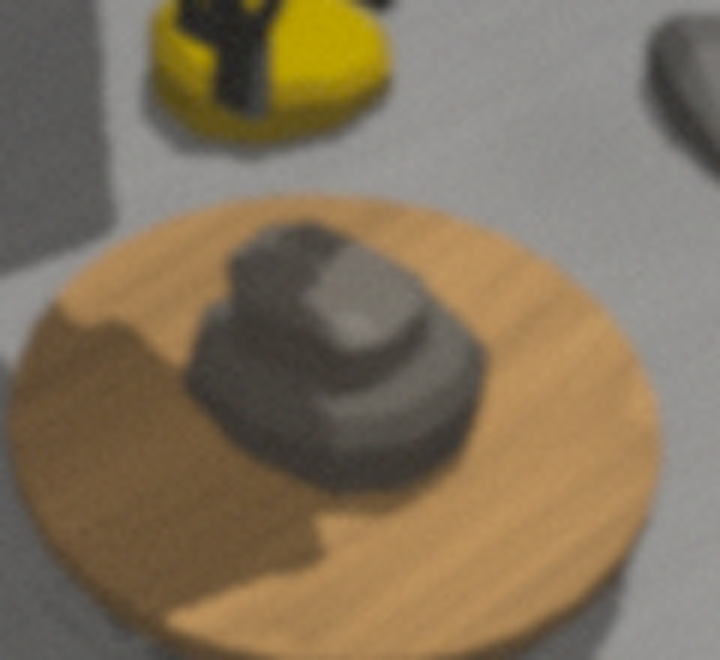

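The wedge sits flush and unmoved on the flat stone, with its thick end on the low side. Now the long stone.

Request:
{"name": "arm_command", "arguments": {"deltas": [[[85,34.9,2.5,0,0,0,0],[85,34.9,2.5,0,0,0,0],[85,34.9,2.5,0,0,0,0],[85,34.9,2.5,0,0,0,0],[85,34.9,2.5,0,0,0,0],[85,34.9,2.5,0,0,0,0],[85,34.9,2.5,0,0,0,0],[85,34.9,2.5,0,0,0,0],[85,34.9,2.5,0,0,0,0],[85,34.9,2.5,0,0,0,0]]]}}

```text
clock: 20.55
position: [0.4825, 0.3312, 0.2253]
eef_rot: [-0.0, 0.601, 0.8, 0.0]
wrist_force: [1.4, -0.4, 0.1]
gripper_width: 0.0853
```

Request:
{"name": "arm_command", "arguments": {"deltas": [[[85,0,0,0,0,0,6.4],[85,0,0,0,0,0,6.4],[85,0,0,0,0,0,6.4],[85,0,0,0,0,0,6.4],[85,0,0,0,0,0,6.4],[85,0,0,0,0,0,6.4],[85,0,0,0,0,0,6.4],[85,0,0,0,0,0,0]]]}}

```text
clock: 21.22
position: [0.4832, 0.3296, 0.2252]
eef_rot: [-0.0, 0.861, 0.508, 0.0]
wrist_force: [-0.5, 0.2, 0.5]
gripper_width: 0.0851
```

Run:
```python
from h import *
s,r=R(); m=r.as_matrix();print(s["position"],s["clock"],m.round(3),np.degrees(np.arctan2(m[1,0],m[0,0])))
grab("wrist","w15")
```

```text
[0.48317817 0.32955313 0.22524772] 21.2167 [[ 0.483  0.875  0.   ]
 [ 0.875 -0.483  0.   ]
 [ 0.    -0.    -1.   ]] 61.086103717237116
```

View pics/w15.png

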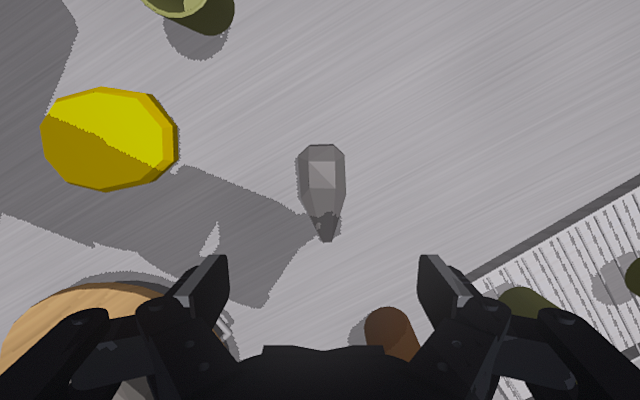

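Run:
```python
from h import *
crop("w15","w15c",280,135,85,115,6.5)
```

```text
(no output)
```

View pics/w15c.png

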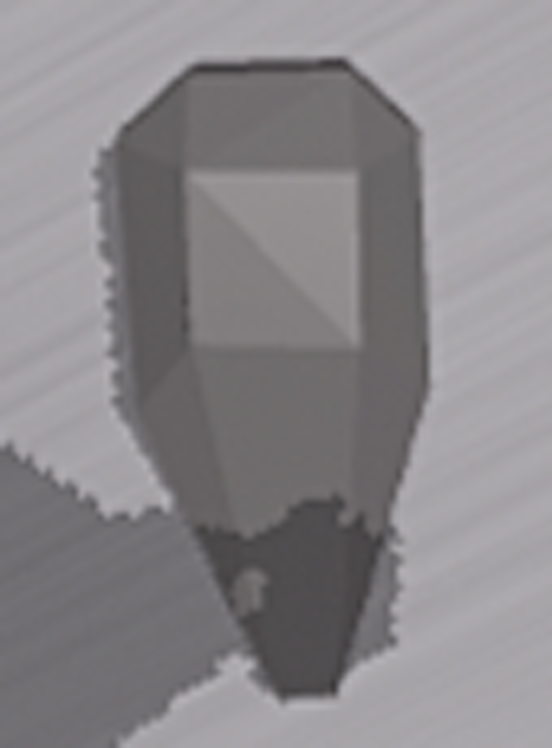

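Run:
```python
from h import *
d=load("w15");g=lambda u,v,z:ray(d,280+u/6.5,135+v/6.5,z)*1000
L=[g(120,135,.028),g(137,405,.028)];Q=[g(418,130,.028),g(430,395,.028)]
for P in(L,Q):
    v=(P[0]-P[1])[:2];print(np.round(P,1).tolist(),np.linalg.norm(v),np.degrees(np.arctan2(v[1],v[0])))
t=(g(192,66,.014)+g(348,62,.014))/2;b=(g(282,697,.004)+g(335,692,.004))/2
yaw=np.arctan2(*(t-b)[1::-1])
print("ends",t,b,np.linalg.norm((t-b)[:2]),np.degrees(yaw),"mid",(t+b)/2)
c=((t+b)/2)[:2];e=(t-b)[:2]/np.linalg.norm((t-b)[:2])
fm=(np.array(L).sum(0)+np.array(Q).sum(0))[:2]/4
print("flank mid",fm,"along/lat",(fm-c)@e,(fm-c)@[-e[1],e[0]])
s,r=R();m=r.as_matrix()
G=np.array([*(fm+e*((16)-((fm-c)@e))),3]) 
print("grip target",G,"tool delta",m.T@(G-s["position"]*1000))
```

```text
[[444.1, 320.3, 28.0], [485.0, 300.0, 28.0]] 45.6522692414088 153.56102003420764
[[467.1, 363.5, 28.0], [507.5, 344.4, 28.0]] 44.759327579031854 154.71931587712317
ends [446.86965797 346.85370731  14.        ] [553.78028532 295.93197086   4.        ] 118.41834944559886 154.53145044546176 mid [500.32497165 321.39283909   9.        ]
flank mid [475.92950171 332.05168659] along/lat 26.608224427129286 0.8673961240229949
grip target [485.5068344 327.4899847   3.       ] tool delta [ -0.796994     2.98476038 222.29862885]
```

Request:
{"name": "arm_command", "arguments": {"deltas": [[[85,-0.8,3,20,0,0,-3.3],[85,0,0,38,0,0,0],[85,0,0,38,0,0,0],[85,0,0,38,0,0,0],[85,0,0,36,0,0,0],[85,0,0,28,0,0,0],[85,0,0,14,0,0,0],[85,0,0,6,0,0,0],[85,0,0,0,0,0,0]]]}}

```text
clock: 22.02
position: [0.4853, 0.3273, 0.0063]
eef_rot: [0.0, 0.844, 0.536, -0.001]
wrist_force: [-0.2, -0.2, -0.4]
gripper_width: 0.0849
```

Run:
```python
from h import *
s,r=R(); m=r.as_matrix();print(s["position"],s["clock"],s["wrist_force"],np.degrees(np.arctan2(m[1,0],m[0,0])))
grab("wrist","w16")
```

```text
[0.48533022 0.32729325 0.00629937] 22.0167 [-0.19569373 -0.16047774 -0.36494662] 64.82657141082147
```

View pics/w16.png

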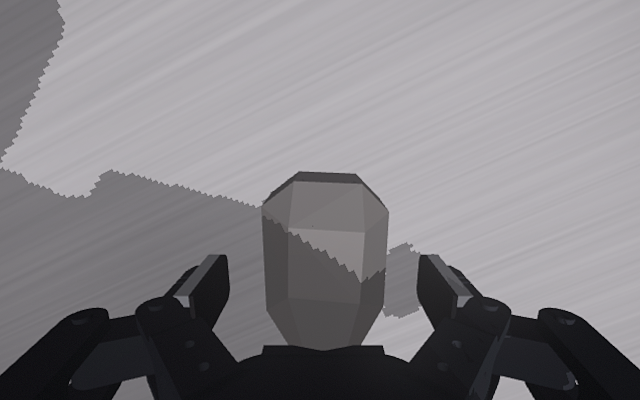

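Request:
{"name": "arm_command", "arguments": {"deltas": [[[85,0,0,2.8,0,0,0],[70,0,0,0,0,0,0],[44,0,0,0,0,0,0],[44,0,0,0,0,0,0],[44,0,0,0,0,0,0],[44,0,0,0,0,0,0],[44,0,0,0,0,0,0],[44,0,0,0,0,0,0],[44,0,0,0,0,0,0]]]}}

```text
clock: 22.82
position: [0.4861, 0.3279, 0.0056]
eef_rot: [0.0, 0.845, 0.535, 0.001]
wrist_force: [0.1, -0.3, 6.4]
gripper_width: 0.0488
```

Run:
```python
from h import *
s,r=R(); m=r.as_matrix();print(s["position"],s["clock"],s["wrist_force"],s["gripper_width"],np.degrees(np.arctan2(m[1,0],m[0,0])))
grab("wrist","w17")
```

```text
[0.48614807 0.32786622 0.00564572] 22.8167 [ 0.05825363 -0.29627493  6.3800901 ] 0.04877550921921975 64.70372964133173
```

View pics/w17.png

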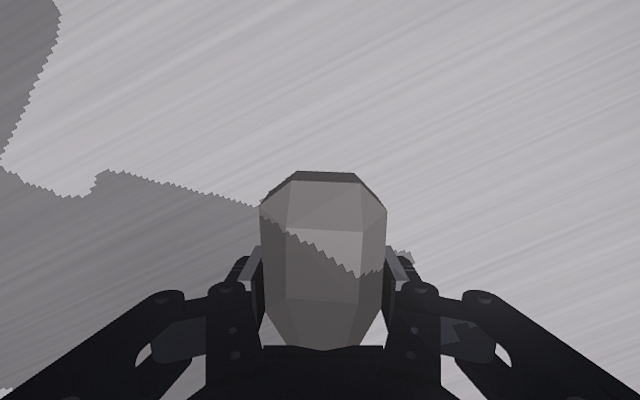

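Request:
{"name": "arm_command", "arguments": {"deltas": [[[44,0,0,-8,0,0,0],[44,0,0,-25,0,0,0],[44,0,0,-35,0,0,0],[44,0,0,-40,0,0,0],[44,0,0,-40,0,0,0],[44,0,0,-35,0,0,0],[44,0,0,-17,0,0,0],[44,-12.3,10,0,0,0,0],[44,-24.3,20,0,0,0,0],[44,-24.3,20,0,0,0,0]]]}}

```text
clock: 23.7
position: [0.5045, 0.251, 0.2056]
eef_rot: [0.0, 0.844, 0.536, 0.0]
wrist_force: [0.4, -0.3, -3.0]
gripper_width: 0.0491
```

Request:
{"name": "arm_command", "arguments": {"deltas": [[[44,-24.3,20,0,0,0,0],[44,-24.3,20,0,0,0,0],[44,-24.3,20,0,0,0,0],[44,-24.3,20,0,0,0,0],[44,-24.3,20,0,0,0,0],[44,-24.3,20,0,0,0,0],[44,-24.3,20,0,0,0,0],[44,-24.3,20,0,0,0,0],[44,-12.3,10,0,0,0,0],[44,0,0,0,0,0,-6]]]}}

```text
clock: 24.53
position: [0.5706, -0.0113, 0.2051]
eef_rot: [0.0, 0.817, 0.577, -0.0]
wrist_force: [-0.2, 0.8, -3.2]
gripper_width: 0.0489
```

Request:
{"name": "arm_command", "arguments": {"deltas": [[[44,0,0,0,0,0,-6],[44,0,0,0,0,0,-6],[44,0,0,0,0,0,-6],[44,0,0,0,0,0,-6],[44,0,0,0,0,0,-6],[44,0,0,0,0,0,-5.3],[44,0,0,0,0,0,0],[44,0,0,0,0,0,0]]]}}

```text
clock: 25.2
position: [0.57, -0.0081, 0.2051]
eef_rot: [0.0, 0.603, 0.798, -0.0]
wrist_force: [-0.8, -0.5, -2.8]
gripper_width: 0.0492
```

Run:
```python
from h import *
s,r=R(); m=r.as_matrix();print(s["position"],s["clock"],s["wrist_force"],s["wrist_torque"],s["gripper_width"],np.degrees(np.arctan2(m[1,0],m[0,0])))
print(m.T@(np.array([.5708,-.0081,.16])-s["position"])*1000)
grab("wrist","w18");grab("side","s18");crop("s18","s18c",320,100,120,110,6)
```

```text
[ 0.57001735 -0.00814806  0.20508794] 25.2 [-0.76594942 -0.47380408 -2.75276918] [-0.00434871 -0.00331573  0.01752847] 0.04921216154346319 105.82575949578477
[-0.15108595  0.76499457 45.0880176 ]
```

View pics/w18.png

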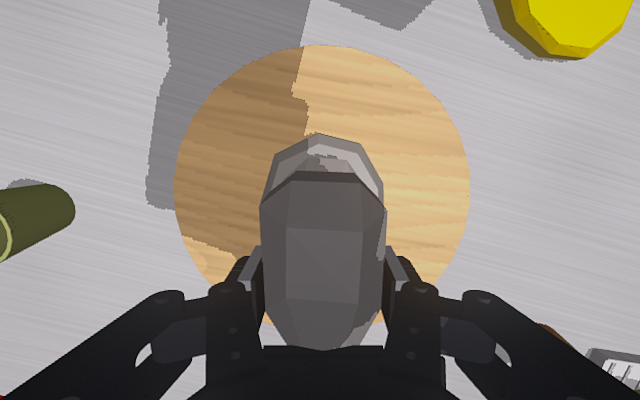

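View pics/s18c.png

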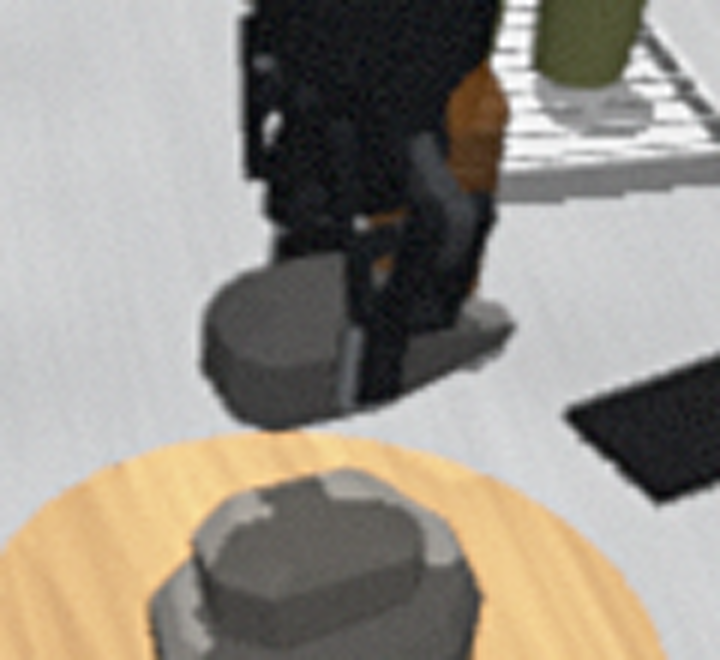

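Request:
{"name": "arm_command", "arguments": {"deltas": [[[44,0,0.8,15,0,0,0],[44,0,0,20,0,0,0],[44,0,0,15,0,0,0],[44,0,0,8,0,0,0],[44,0,0,3,0,0,0],[44,0,0,0,0,0,0],[44,0,0,0,0,0,0]]]}}

```text
clock: 25.88
position: [0.5714, -0.008, 0.1444]
eef_rot: [0.001, 0.602, 0.798, 0.0]
wrist_force: [0.1, -0.0, -2.1]
gripper_width: 0.0492
```

Run:
```python
from h import *
s,r=R(); m=r.as_matrix();print(s["position"],s["clock"],s["wrist_force"],s["wrist_torque"],m.round(3))
grab("side","s19");crop("s19","s19c",320,120,110,100,7)
```

```text
[ 0.57137748 -0.00803658  0.14439678] 25.8833 [ 0.09248048 -0.01521766 -2.13423091] [ 0.03596968 -0.00356756 -0.01151052] [[-0.275  0.961  0.001]
 [ 0.961  0.275 -0.   ]
 [-0.001  0.001 -1.   ]]
```

View pics/s19c.png

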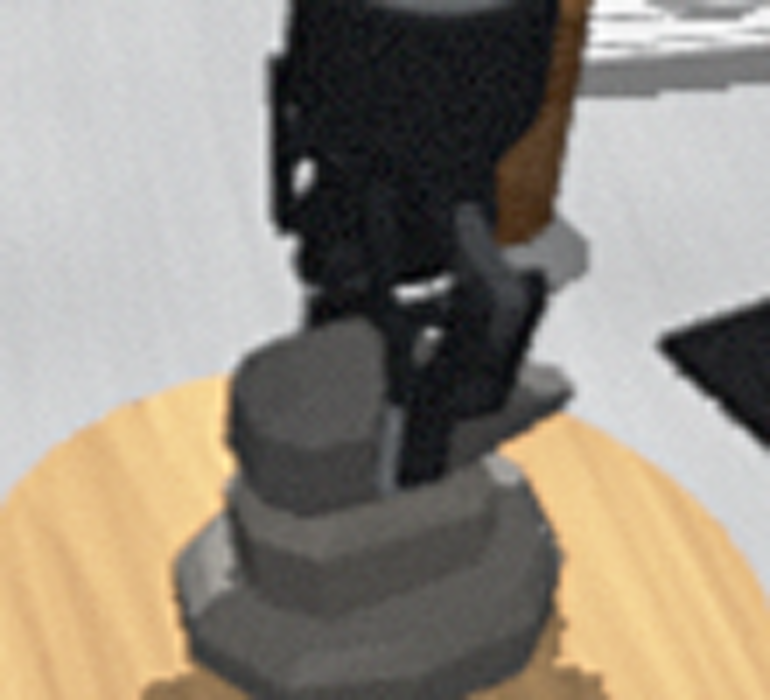

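Request:
{"name": "arm_command", "arguments": {"deltas": [[[44,0,0,1,0,0,0],[44,0,0,0,0,0,0]]]}}

```text
clock: 26.1
position: [0.5712, -0.008, 0.1433]
eef_rot: [0.001, 0.602, 0.799, 0.0]
wrist_force: [-0.5, -0.2, -2.6]
gripper_width: 0.0488
```

Request:
{"name": "arm_command", "arguments": {"deltas": [[[44,0,0,1,0,0,0],[44,0,0,0,0,0,0]]]}}

```text
clock: 26.27
position: [0.5711, -0.008, 0.1419]
eef_rot: [0.0, 0.602, 0.799, -0.0]
wrist_force: [0.2, -0.4, -2.2]
gripper_width: 0.0486
```

Request:
{"name": "arm_command", "arguments": {"deltas": [[[44,0,0,1,0,0,0],[44,0,0,0,0,0,0]]]}}

```text
clock: 26.43
position: [0.571, -0.008, 0.1407]
eef_rot: [0.0, 0.602, 0.799, -0.0]
wrist_force: [0.3, -0.1, -2.0]
gripper_width: 0.0488
```

Request:
{"name": "arm_command", "arguments": {"deltas": [[[44,0,0,1,0,0,0],[44,0,0,0,0,0,0]]]}}

```text
clock: 26.6
position: [0.571, -0.008, 0.1396]
eef_rot: [0.0, 0.602, 0.799, -0.0]
wrist_force: [0.0, 0.1, -2.4]
gripper_width: 0.049
```

Request:
{"name": "arm_command", "arguments": {"deltas": [[[44,0,0,0.7,0,0,0],[44,0,0,0,0,0,0]]]}}

```text
clock: 26.77
position: [0.571, -0.008, 0.1389]
eef_rot: [0.0, 0.602, 0.799, -0.0]
wrist_force: [0.3, 0.7, -2.2]
gripper_width: 0.0489
```

Request:
{"name": "arm_command", "arguments": {"deltas": [[[44,0,0,0.7,0,0,0],[44,0,0,0,0,0,0]]]}}

```text
clock: 26.93
position: [0.5711, -0.008, 0.1386]
eef_rot: [0.0, 0.602, 0.799, -0.0]
wrist_force: [-2.2, -0.5, 0.8]
gripper_width: 0.0488
```

Run:
```python
from h import *
s,r=R(); m=r.as_matrix();print(s["position"],s["clock"],s["wrist_force"],s["wrist_torque"],"tool axes F,T",(m.T@s["wrist_force"]).round(2),(m.T@s["wrist_torque"]).round(3))
```

```text
[ 0.57106057 -0.00803368  0.13864631] 26.9333 [-2.15764517 -0.5140638   0.75866443] [-0.06211513  0.21783871  0.00162365] tool axes F,T [ 0.1  -2.22 -0.76] [ 0.227  0.    -0.002]
```

Request:
{"name": "arm_command", "arguments": {"deltas": [[[44,0,0,0.4,0,0,0],[44,0,0,0,0,0,0]]]}}

```text
clock: 27.1
position: [0.5711, -0.008, 0.1386]
eef_rot: [0.0, 0.602, 0.799, 0.0]
wrist_force: [-2.9, 0.9, 5.3]
gripper_width: 0.0488
```

Run:
```python
from h import *
s,r=R(); m=r.as_matrix();print(s["position"],s["clock"],s["wrist_force"],s["wrist_torque"],"tool axes F,T",(m.T@s["wrist_force"]).round(2),(m.T@s["wrist_torque"]).round(3))
```

```text
[ 0.57109433 -0.00803903  0.13861752] 27.1 [-2.93330444  0.89513135  5.34487556] [-0.10711461  0.45442135 -0.01481497] tool axes F,T [ 1.66 -2.57 -5.35] [0.466 0.022 0.014]
```

Request:
{"name": "arm_command", "arguments": {"deltas": [[[44,0,0,-0.5,0,0,0],[48.5,0,0,0,0,0,0],[49.5,0,0,0,0,0,0],[50.5,0,0,0,0,0,0],[51.5,0,0,0,0,0,0],[53,0,0,0,0,0,0],[56,0,0,0,0,0,0],[60,0,0,0,0,0,0],[60,0,0,0,0,0,0]]]}}

```text
clock: 27.85
position: [0.571, -0.008, 0.1385]
eef_rot: [0.0, 0.602, 0.799, -0.0]
wrist_force: [-0.1, -0.8, 0.5]
gripper_width: 0.06
```

Run:
```python
from h import *
s,r=R(); m=r.as_matrix();print(s["position"],s["clock"],s["wrist_force"],s["wrist_torque"])
grab("wrist","w20");grab("side","s20");crop("s20","s20c",320,120,110,100,7)
```

```text
[ 0.57104336 -0.00802098  0.13846035] 27.85 [-0.12129204 -0.81461388  0.46219988] [0.03735343 0.00926549 0.02321106]
```

View pics/w20.png

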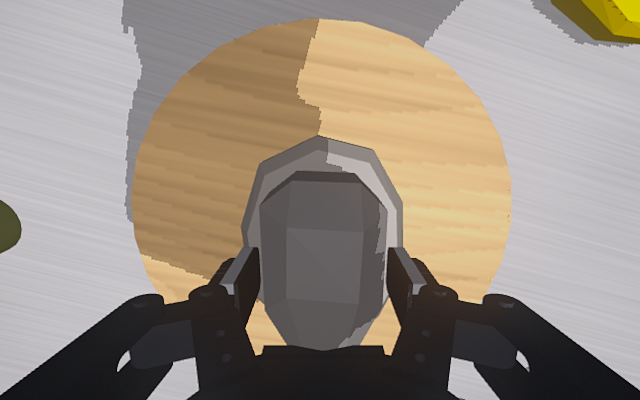

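View pics/s20c.png

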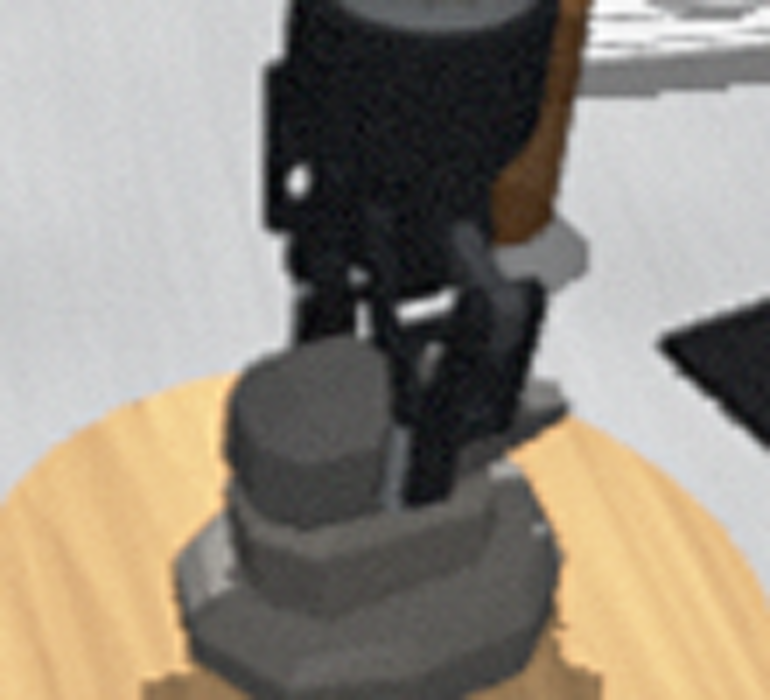

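The long stone stands by itself, at the same image position as when gripped. Withdrawing straight up.

Request:
{"name": "arm_command", "arguments": {"deltas": [[[66,0,0,0,0,0,0],[66,0,0,-3,0,0,0],[66,0,0,-10,0,0,0],[66,0,0,-20,0,0,0],[66,0,0,-30,0,0,0],[66,0,0,-35,0,0,0],[66,0,0,-20,0,0,0],[66,0,0,0,0,0,0]]]}}

```text
clock: 28.62
position: [0.5724, -0.0081, 0.262]
eef_rot: [0.004, 0.602, 0.799, 0.002]
wrist_force: [-0.3, 0.3, -0.1]
gripper_width: 0.0661
```

Run:
```python
from h import *
s,r=R(); print(s["position"],s["clock"],s["wrist_force"])
grab("wrist","w21");grab("side","s21");grab("scene","c21");crop("s21","s21c",320,120,110,100,7);crop("c21","c21c",290,160,120,110,6)
```

```text
[ 0.57236895 -0.00805817  0.26195641] 28.6167 [-0.33963125  0.30261586 -0.12778587]
```

View pics/w21.png

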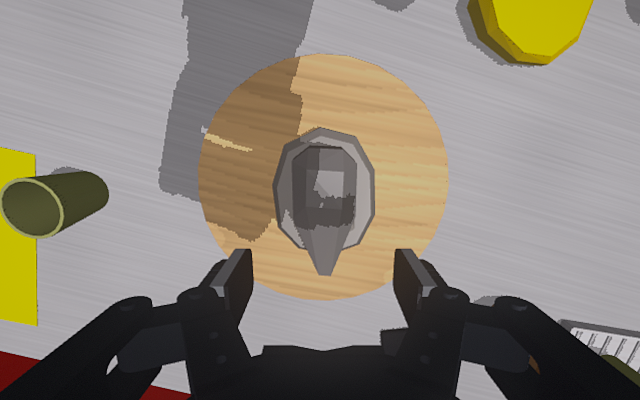

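View pics/s21c.png

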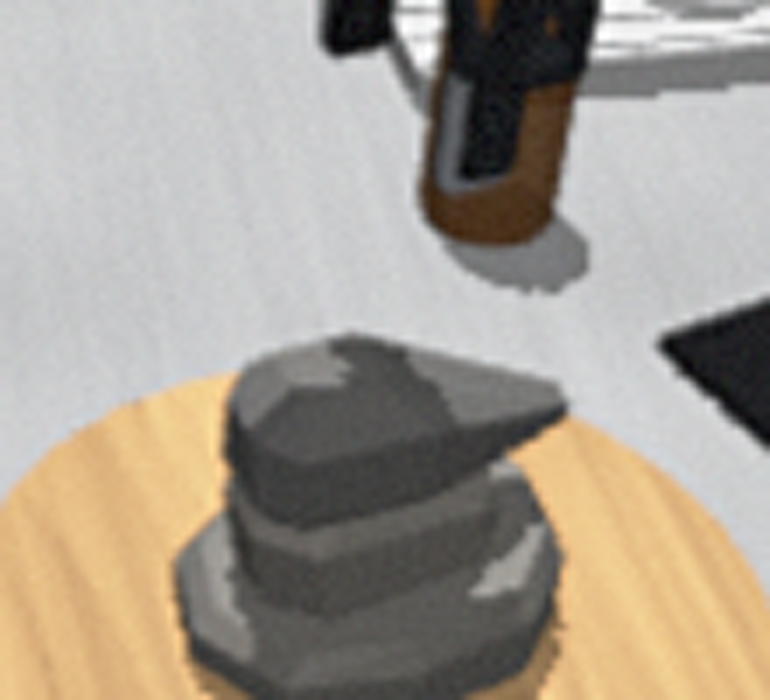

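View pics/c21c.png

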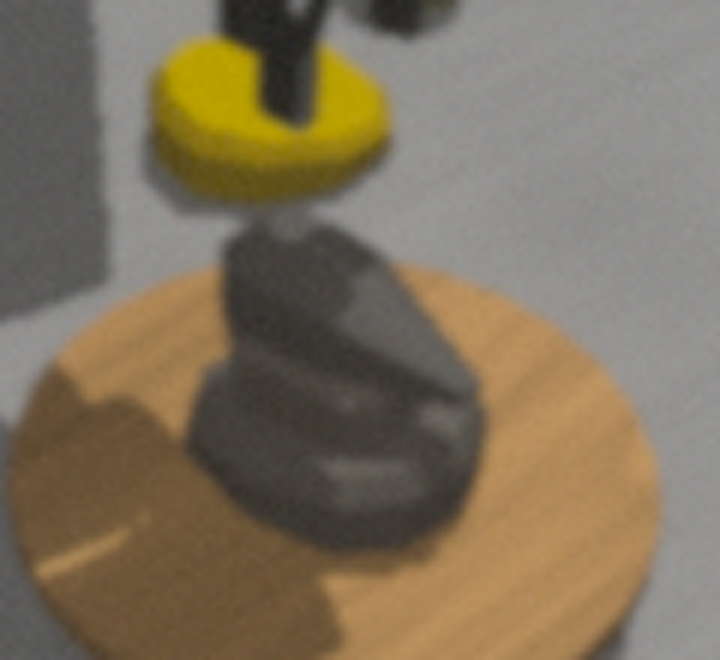

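Request:
{"name": "arm_command", "arguments": {"deltas": [[[66,0,0,0,0,0,0],[66,0,0,0,0,0,0],[66,0,0,0,0,0,0],[66,0,0,0,0,0,0],[66,0,0,0,0,0,0],[66,0,0,0,0,0,0],[66,0,0,0,0,0,0],[66,0,0,0,0,0,0],[66,0,0,0,0,0,0],[66,0,0,0,0,0,0]]]}}

```text
clock: 29.6
position: [0.571, -0.008, 0.2565]
eef_rot: [0.0, 0.602, 0.799, -0.0]
wrist_force: [-0.4, -0.6, 0.3]
gripper_width: 0.0659
```

Run:
```python
from h import *
grab("wrist","w22");grab("side","s22");grab("scene","c22")
a=cv2.imread("pics/s21.png").astype(int);b=cv2.imread("pics/s22.png").astype(int)
print("side diff",np.abs(a-b)[120:230,320:430].mean(), np.abs(a-b)[300:380,0:100].mean())
d=load("w22");im=cv2.imread("pics/w22.png");im=cv2.resize(im,None,fx=3,fy=3,interpolation=cv2.INTER_CUBIC)
t=np.linspace(0,2*np.pi,200)
for c,col in(((.5815,-.0073),(0,0,255)),):
    P=np.c_[c[0]+.14*np.cos(t),c[1]+.14*np.sin(t),np.full(200,.06)]
    cv2.polylines(im,[np.int32(proj(d,P)*3+1)],True,col,1)
from fit import *
p=np.load("p3.npy");o=p[:20].reshape(10,2);r=p[43]
O=np.c_[o+c0+p[41:43],p[44:54]]
cv2.polylines(im,[np.int32(proj(d,O)*3+1)],True,(0,255,0),1)
cv2.imwrite("pics/w22c.png",im[130:920,570:1370])
# ensure bystanders unchanged
x=cv2.imread("pics/c22.png").astype(int);y=cv2.imread("pics/scene1.png").astype(int)
for n,(u,v) in dict(cupb=(268,325),bowl=(182,228),bottle=(461,208),cup2=(548,212),cup3=(509,200)).items():
    print(n,np.abs(x-y)[v-20:v+20,u-18:u+18].mean())
```

```text
side diff 2.695096418732782 1.9108333333333334
cupb 2.1712962962962963
bowl 1.9842592592592592
bottle 2.0481481481481483
cup2 2.1131944444444444
cup3 2.0747685185185185
```

View pics/w22c.png

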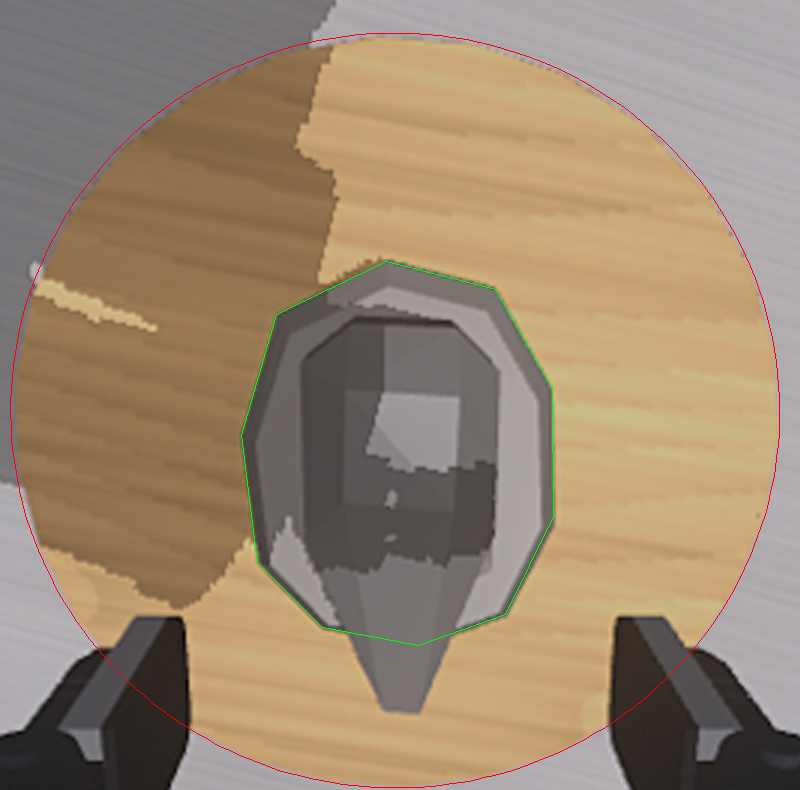

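View pics/c22.png

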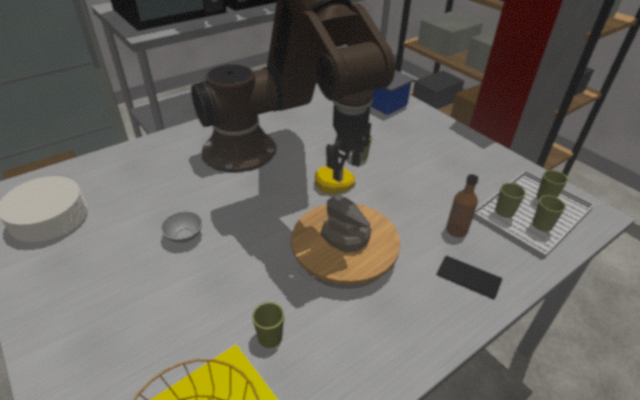

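```bash
python3 -c "
from rig import manip
print(manip.sense()['clock'],manip.close_job())"
```

```text
the job is handed in; nothing more can be done
29.75 None
```

The stack is built and I handed the job in at 29.75 s. I slid the grey flat stone to the lid's middle with two fingertips, without lifting it. Then I set the wedge on it, thick end over the low side, and balanced the long stone on the wedge at its balance point.

**Last checks**
- **Standing:** the stack stood free for about a second, with no movement I could tell from noise and no contact force on the arm.
- **Centring:** the flat stone is about 3 mm from the lid's centre, with its outline still where I fitted it before stacking.
- **Bystanders:** cup_b, the bottle, the bowl and the cups on the tray look unchanged in the scene camera. The arm hides the second cup near the base (side camera about (248,140)), so I did not check it by image. No move went near it.

**What disagreed:** the first image fit put the flat stone's slope direction at 4–8°, while its outline suggested 15–20°. Feeling with the wedge put it at about 16°, and I used that. I judged the stack's level only from the touch-down moments and the pictures. I did not measure it; I expect it within about a degree.

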